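# Seat and torque down a weighing console's plug-in module

### The arm

A 7-joint arm with a two-finger parallel gripper is mounted at the origin on the work surface. World frame = base frame: x ahead of the robot, y to its left, z up, the work surface at z = 0. Lengths are in m, angles in rad, forces in N, time in s.
With the tool pointing down it reaches from about 0.4 to 0.85 m from the base axis. Payload 10.4 kg.
Tool frame: the origin (TCP) lies midway between the tips of the shut fingers; the grasp point (between the pads) lies 19 mm behind it; z points along the fingers, y is the direction in which the jaws open and shut (so a half turn about z gives the same grasp; the last joint's range is limited). The gripper opens to 85 mm and grips with 20 to 120 N. Pads are 22 mm wide; open, the fingers measure 114 mm over their backs; the gripper's body (76 mm by 85 mm) begins 54 mm behind the grasp point. The pads swing forward as they close: fully open they stand 13 mm farther back than shut.
Start: joints at [1.122, 0.332, -0.065, 1.46, 0.022, 1.35, -0.088], TCP at [0.258, -0.569, 0.231] pointing down, gripper open.
Joint ranges: [-2.6, 2.6], [-0.5, 2.12], [-1.47, 1.34], [0.16, 2.42], [-1.27, 4.41], [0.06, 2.06], [-2.6, 2.6]. Speed limits (rad/s): [2.22, 2.22, 2.79, 2.79, 3.14, 3.14, 3.14].

### API

Orientations are given as a unit quaternion [x, y, z, w].
In Python, from workcell import manip, viewer gives the robot as it stands.
- The arm moves only by the tool move_arm, never from a script. Its argument "deltas" is a list of rows, each a list of 7 numbers: the shift along the tool's x, y, z in m, then the turn, a rotation vector about the tool's x, y, z in degrees, then the opening, from -1 (shut) to 1 (fully open). In form: [[dx, dy, dz, wx, wy, wz, gripper], ...]. A call has 1 to 10 rows; each row shifts and turns the commanded pose from where the row before left it, along the tool's axes as they then stand; what a row does not reach is not made up. A row lasts 1/8 s, in which the tool goes at most 62.5 mm and 10.7 degrees, less where a joint would pass 70% of its speed; a pose out of reach is approached as far as the arm can. A call with a gripper value outside its range is refused whole. The fingers move at their own pace and stop on an object; "force" is the grip in N (left out, the last holds). Time passes only in rows, so rows that do not move let the fingers close. It gives the time, the measured TCP pose, the force and the opening at its end, in the units of the state.
- manip.get_obs(): the state, without advancing time (a new reading comes with each control period).
- viewer.camera(name): name is "scene" or "top"; returns (picture, depth): 384x512x3 uint8, red, green, blue; 384x512 float32, m along the optical axis (not along the pixel's ray), 0 where there is no reading.
- viewer.calibration(name): a dict with "fx", "fy", "cx", "cy" (pixels), "R" (3x3) and "t" (3): a world point X has camera coordinates R X + t. Camera axes: x right, y down, z forward; pixel columns grow to the right and rows downward; lengths in m; the calibration is good to about 2 mm. A picture is of the moment at which its call begins. calibration takes no time and is no camera call.
- manip.hand_in(): hands the job in, once; it reports no verdict.
The state is a dict: "clock": time; "joint_pos": joint angles; "joint_velocities": joint speeds; "tau": joint torques, N m; "position": TCP position; "ee_rot": TCP orientation; "ft_force": force on the tool from outside, world axes, zero at the start; "torque": the same for the moment, N m; "grip_width": opening from 0.0 (shut) to 1.0 (fully open).
Only numpy, scipy, OpenCV 4.12 (cv2) and the standard library are available. Lean on these libraries where they do the work, as an engineer would, in place of code of your own. Each camera call takes 0.05 s, during which the arm holds its last target.

### The job

Put the module back into service on the sloping weighing console: first swing both orange ejector levers fully inward so that the module goes home, then turn the black knob clockwise until its screw is tight and the slip clutch clicks, stopping within two or three clicks, and only then flip the toggle of the grey supply box over to on (away from the robot). Leave the levers in and everything else on the bench where it is.

Things in the scene. Friction and masses are not known exactly. Their poses are not given: they have to be found in the camera images.
- console: Weighing console: fixed cream wedge, 300 mm wide (y), 220 mm deep (x), 45 mm high at the front and 143 mm at the back, where a flat ledge 50 mm deep tops it. Origin at the centre of its underside; front towards -x. Its face slopes up away from the robot at 30 degrees.
- face_center (a point): Centre of the console's sloping face, on its surface, right under the knob. x points up the slope, y to the console's left (level), z straight out of the face, leaning 30 degrees from vertical towards the front.
- module_top (a point): Centre of the top of the module (teal plate on the face, 164 mm along y, 72 mm along x), under the knob; axes as the face's. It slides along z only, stiffly (6 N): its top is 10 mm out from the face when fully home and starts 7 to 10 mm farther out. It stays where it is left.
- lever_left (a joint): Left ejector lever (orange bar 60 mm long, 24 mm wide, 8 mm thick, 12 at its tip), pivoted 100 mm from the face centre along its +y, 12 mm out from the face; its foot presses the module down as it swings in. Value: rad swung open, outwards, away from the module; 0 = fully inward at its stop, straight out from the face; 1.05 = wide open. Starts at 0.6 to 0.95, stays where left, moves at 2 to 6 N.
- lever_right (a joint): Right ejector lever, the mirror image of the left one at the -y end: 0 = fully inward against its stop, grows outwards.
- lever_left_tip (a point): Outer end of the left lever, 60 mm from its pivot, in the middle of its width and thickness.
- lever_right_tip (a point): Outer end of the right lever, likewise.
- knob_grip (a point): On the axis of the clutch knob in the middle of the module, at the height to grip: black fluted round knob, 38 mm across, 34 mm high, its end 14 mm beyond this point. The steel collar under it (62 mm across) has its top 26 mm below this point. z: the knob's axis, out of the face; x lies under the white line on the knob. It rides with the module. Tightens clockwise, seen onto its end.
- collar (a joint): Turn of the collar (steel ring under the knob, with a red mark) and of the screw it drives, rad, growing clockwise. It goes round with the knob at a slight drag (0.06 N m) until the screw is tight at its hard stop, 1.4. Starts between 0.5 and 0.95.
- knob (a joint): Slip of the knob on its collar, rad, growing clockwise; 0 at the start and while the screw runs in. Once the screw is tight the clutch gives at 0.25 to 0.35 N m and the knob runs on over the collar, a click every 0.52 rad: the yellow plunger on the collar springs out 2 to 3 mm and back. The first click is complete at 0.35 to 0.4.
- power (a joint): Toggle of the bench supply, rad: 0 = off, leaning 0.5 rad to the robot's side; 1.0 = on, leaning 0.5 rad the other way, at its stop. Stays where left; about 0.06 N m (1 N at the tip) moves it.
- power_tip (a point): Centre of the toggle's green ball (26 mm across), 60 mm from its pivot. The toggle swings about the y axis of this point's frame. It stands on a black block (70 x 50 x 25 mm) on top of the grey supply box (130 x 90 x 50 mm), whose pivot is 72 mm above the table.
- supply: Grey bench supply box, 130 (x) x 90 (y) x 50 mm, fixed; origin at the centre of its underside. The toggle on it is switched on by swinging it along this body's +x. It stands to the left or to the right of the console.
- check_weight: Bystander, loose: small brass check weight, 26 mm across and 38 mm tall, standing on the flat top ledge of the console. Origin at the centre of its underside.
- vial: Bystander, loose: small amber glass vial, 28 mm across, 50 mm tall. Origin at the centre of its underside.
- reagent_jar: Bystander, loose: white plastic jar with blue cap, 60 mm across, 90 mm tall. Origin at the centre of its underside.
- beaker: Bystander, loose: glass beaker, 68 mm across, 90 mm tall. Origin at the centre of its underside.
- dish: Bystander, loose: white weighing dish, 80 mm across, 16 mm tall. Origin at the centre of its underside.
- spatula: Bystander, loose: steel lab spatula, 160 mm long, lying flat.
- wash_bottle: Bystander, loose: clear bottle with red cap, 60 mm across, 150 mm tall. Origin at the centre of its underside.
- weight_case: Bystander, loose: closed wooden weight case, 130 x 85 x 35 mm; it stands on the other side of the console from the supply box. Origin at the centre of its underside.
Not all that is in view belongs to the job. What is shaped like the supply but blue is not meant.

How it is judged:
On the way, in this order (a step that is already met when the one before it is completed fails the run):
1. both ejector levers swung fully inward (within 0.1 rad of their stops) and the module home (within 2.5 mm) (value of joint each of lever_left, lever_right below 0.1 rad and z of module_top in the frame of face_center below 0.0125 m), for 0.2 s.
2. with the levers in, the screw tight (collar past 1.33 rad) and the knob slipped past its first click (0.35 rad) (all of step 1 and value of joint collar above 1.33 rad and value of joint knob above 0.35 rad), for 0.2 s.
3. the supply's toggle flipped on (past 0.85 rad) (value of joint power above 0.85 rad), for 0.2 s.
At the end, for the whole second after the job is handed in: Both levers within 0.1 rad of fully inward and the module home within 2.5 mm, the collar past 1.33 rad, the knob slipped 0.35 to 2.2 rad (one to four clicks), the toggle past 0.85 rad (all of step 2 and value of joint knob below 2.2 rad and value of joint power above 0.85 rad); the robot touches nothing.
It fails at once if the clutch run on for more than four clicks (2.2 rad of slip) (value of joint knob above 2.2 rad).
It fails at once if the supply switched on (toggle past 0.6 rad) before the screw is tight and the clutch has clicked (value of joint power above 0.6 rad and not (value of joint collar above 1.33 rad and value of joint knob above 0.35 rad)).
It fails at once if a bystander (check weight, vial, jar, beaker, dish, spatula, bottle, weight case) moved by more than 30 mm (distance of any of check_weight, vial, reagent_jar, beaker, dish, spatula, wash_bottle, weight_case from where it was at the start of the episode above 0.03 m).
It also fails if it takes over 58 s, if anything falls off the work surface, if the arm or the gripper's body presses on something with over 40 N, if the wrist force passes 120 N, or if a joint passes its speed limit or range.

## Working session

There is one attempt and no reset: what is moved stays moved. The work goes in short steps, Python scripts to look and compute and a tool call to move; the robot and the scene stay as the last step left them, time stands still between calls to the robot, and variables do not carry over. Pictures are saved under pics/ and viewed, and the job is handed in when it is done.

Besides the shell and the picture viewer there is one more tool, called after "Emit:" as name(argument=value, ...), one argument or row to a line, values as JSON. move_arm: Moves the arm, as the interface text tells. Its arguments: {"type":"object","properties":{"deltas":{"type":"array"},"force":{"type":"number"}},"required":["deltas"]}

```bash
ls; mkdir -p pics; python3 - <<'E'
from workcell import manip, viewer
import cv2, numpy as np
o=manip.get_obs(); print(o)
for n in ("scene","top"):
    p,d=viewer.camera(n); cv2.imwrite(f"pics/{n}0.png",p[:,:,::-1]); np.savez(f"{n}0.npz",p=p,d=d); print(n,viewer.calibration(n))
E
```

```text
pics
{'clock': 0.0, 'joint_pos': array([ 1.12245133,  0.33287284, -0.06470475,  1.46097175,  0.02159849,
        1.34985847, -0.08851777]), 'joint_velocities': array([-0.00071485,  0.00138485,  0.00121435, -0.00077781,  0.00039397,
       -0.00081487, -0.00028441]), 'tau': array([ 4.13736634e-04, -6.25432920e+01,  4.97030094e-02, -3.91605628e+01,
        1.63050089e-02,  9.85386840e-03, -1.99942249e-06]), 'position': array([ 0.25796789, -0.56886565,  0.2305008 ]), 'ee_rot': array([ 9.77426989e-01,  2.11272290e-01, -1.79712036e-04, -6.84259732e-04]), 'ft_force': array([0.27319399, 0.38907844, 0.02992398]), 'torque': array([-0.0139569 , -0.04953631, -0.0002333 ]), 'grip_width': 0.9992678165620907}
scene {'fx': 373.5450898067888, 'fy': 373.5450898067888, 'cx': 253.7739835456682, 'cy': 190.34894178841503, 'R': array([[ 0.70520666,  0.70898079,  0.00545904],
       [ 0.41882275, -0.4103559 , -0.81005897],
       [-0.5720761 ,  0.57354535, -0.58632301]]), 't': array([-0.37275387, -0.09846542,  1.45317394])}
top {'fx': 473.49186887686966, 'fy': 473.49186887686966, 'cx': 256.5397281374491, 'cy': 179.4257870699811, 'R': array([[-0.01831604, -0.99982616,  0.00348782],
       [-0.99749606,  0.01803481, -0.06838395],
       [ 0.06830916, -0.00473161, -0.99765298]]), 't': array([0.05045059, 0.52120405, 1.51577662])}
```

View pics/scene0.png

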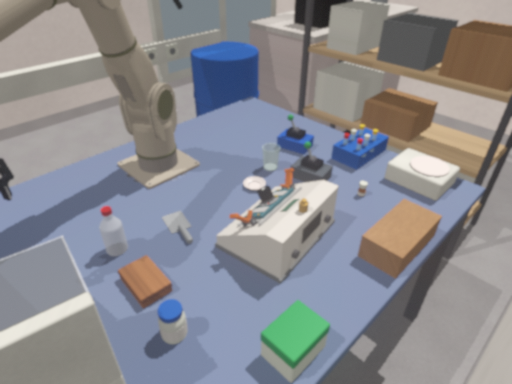

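View pics/top0.png

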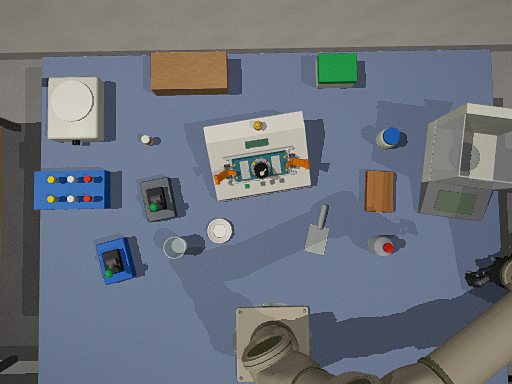

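The top view shows the console at (258,155), with orange levers at (226,177) and (298,164) and the knob at (261,170). Two boxes could be taken for the supply: the grey one at (157,200) with its green ball at (153,207), and the blue decoy at (115,260). The blue rack at (72,190) is unrelated. I choose the grey one and will check it in a close crop.

```bash
python3 - <<'E'
import cv2, numpy as np
p=np.load("top0.npz")["p"][:,:,::-1]; s=np.load("scene0.npz")["p"][:,:,::-1]
a=cv2.resize(p[105:215,195:320],None,fx=6,fy=5.4,interpolation=cv2.INTER_CUBIC)
cv2.imwrite("pics/c1.png",cv2.resize(p[105:205,195:320],(750,600),interpolation=cv2.INTER_CUBIC))
cv2.imwrite("pics/c2.png",cv2.resize(p[170:230,130:205],(750,600),interpolation=cv2.INTER_CUBIC))
cv2.imwrite("pics/c3.png",cv2.resize(s[145:270,215:345],(624,600),interpolation=cv2.INTER_CUBIC))
E
```

```text
(no output)
```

View pics/c1.png

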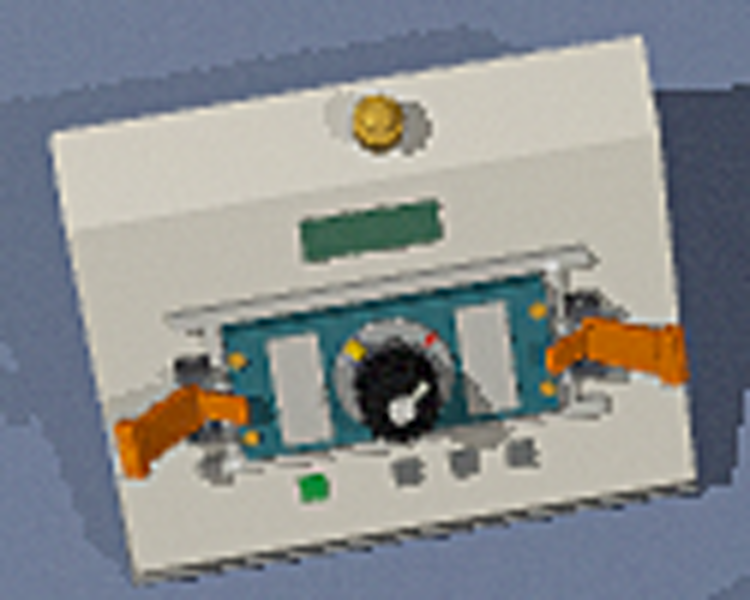

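View pics/c2.png

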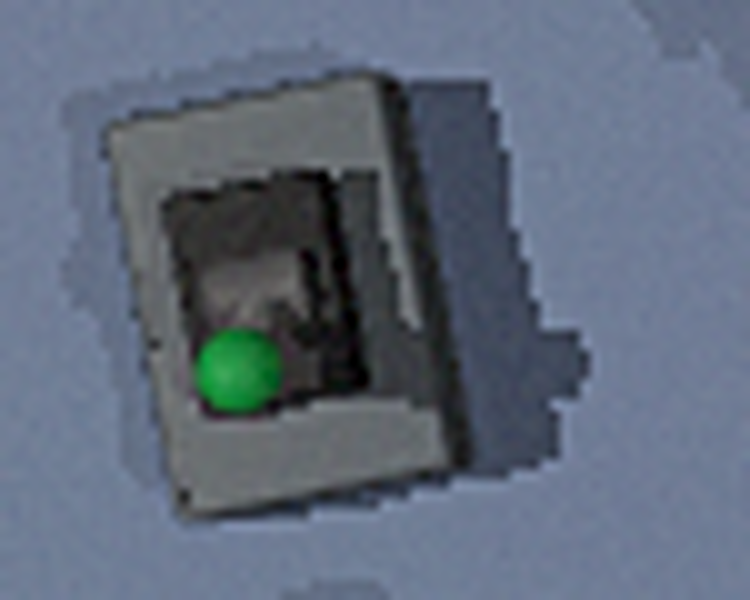

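View pics/c3.png

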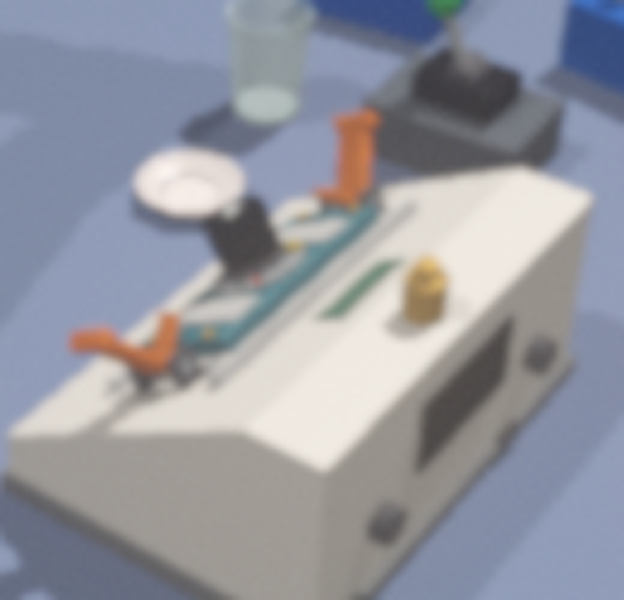

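The crops confirm the grey supply box, with its green ball towards the robot at full-image pixel (154,207). On the console, the left lever tip is at about (217,180) and the right at about (308,164). The knob end's white dot is at (262,172), and the brass weight is on the ledge at (258,125). Next I fit the poses from depth.

```bash
cat > h.py <<'E'
import numpy as np, cv2
from workcell import viewer
def cloud(d,n):
    c=viewer.calibration(n); v,u=np.mgrid[0:d.shape[0],0:d.shape[1]]
    X=np.stack([(u-c["cx"])/c["fx"]*d,(v-c["cy"])/c["fy"]*d,d],-1)
    return (X-c["t"])@c["R"]
def proj(P,n):
    c=viewer.calibration(n); q=np.atleast_2d(P)@c["R"].T+c["t"]
    return np.stack([q[:,0]/q[:,2]*c["fx"]+c["cx"],q[:,1]/q[:,2]*c["fy"]+c["cy"]],1)
E
python3 - <<'E'
from h import *
from scipy.optimize import least_squares
for n in("top","scene"):
    z=np.load(n+"0.npz");W=cloud(z["d"],n)
    print(n,"table",np.median(W[(W[...,2]<0.03)&(W[...,2]>-.03)&(z["d"]>0)][:,2]))
z=np.load("top0.npz");p=z["p"].astype(int);W=cloud(z["d"],"top")
# console: cream
reg=np.zeros(p.shape[:2],bool);reg[105:205,195:320]=1
m=reg&(W[...,2]>0.025)
rect=None
P=W[m][:,:2]
(c,s,a)=cv2.minAreaRect(P.astype(np.float32));print("console rect",c,s,a)
# ledge
L=reg&(abs(W[...,2]-.143)<.006);cream=(p.min(-1)>140)
l=W[L&cream];print("ledge z",np.median(l[:,2]),cv2.minAreaRect(l[:,:2].astype(np.float32)))
# slope plane
S=W[reg&cream&(W[...,2]>.05)&(W[...,2]<.135)]
A=np.c_[S[:,:2],np.ones(len(S))];w=np.ones(len(S))
for _ in range(20):
    k=np.linalg.lstsq(A*w[:,None],S[:,2]*w,rcond=None)[0];r=A@k-S[:,2];w=1/(1+(r/.003)**2)
print("slope",np.degrees(np.arctan(np.hypot(k[0],k[1]))),"yaw",np.degrees(np.arctan2(k[1],k[0])),k)
# supply
reg=np.zeros(p.shape[:2],bool);reg[170:230,130:185]=1
T=W[reg&(abs(W[...,2]-.05)<.006)];print("supply top",np.median(T[:,2]),cv2.minAreaRect(T[:,:2].astype(np.float32)))
B=W[reg&(W[...,2]>.04)&(W[...,2]<.085)]
g=reg&(p[...,1]>p[...,0]+40)&(p[...,1]>p[...,2]+30);G=W[g];print("ball",G.mean(0),G.max(0),g.sum())
reg[:]=0;reg[130:220,200:320]=1
o=reg&(p[...,0]>150)&(p[...,2]<70)&(p[...,1]<140)
np.set_printoptions(precision=4,suppress=True)
for nm,sl in(("L",slice(200,250)),("R",slice(280,320))):
    q=np.zeros_like(o);q[:,sl]=o[:,sl];Q=W[q];print(nm,len(Q),Q.min(0),Q.max(0))
b=np.zeros_like(o);b[158:180,250:275]=1;b&=(p.max(-1)<60)
Q=W[b];print("knob dark",len(Q),np.median(Q,0),Q.max(0))
E
```

```text
top table 0.0008055517749795198
scene table 9.540201009752562e-05
console rect (0.5600827932357788, 0.030860155820846558) (0.2772015631198883, 0.3004778325557709) 8.599678993225098
ledge z 0.14295002935320056 ((0.6128142476081848, 0.03893733769655228), (0.16996358335018158, 0.30020952224731445), 8.401168823242188)
slope 29.468309169452755 yaw 8.664560341828846 [ 0.55859416  0.08512335 -0.22247737]
supply top 0.05006290571765627 ((0.4633548855781555, 0.355835884809494), (0.12934991717338562, 0.09188655763864517), 10.370098114013672)
ball [0.43877536 0.35047479 0.13519268] [0.44942481 0.3642889  0.14692672] 57
L 75 [0.5017 0.1009 0.105 ] [0.5594 0.1676 0.1554]
R 143 [ 0.4173 -0.1131  0.1054] [0.5816 0.0482 1.5477]
knob dark 158 [0.542  0.0292 0.1459] [0.5671 0.0485 0.1602]
```

```bash
cat >> h.py <<'E'
YAW=np.radians(8.6)
FC=np.array([.562,.031,.094])
def face(yaw=YAW):
    ex=np.array([np.cos(yaw),np.sin(yaw),0]);ey=np.array([-np.sin(yaw),np.cos(yaw),0]);ez=np.array([0,0,1.])
    c,s=np.cos(np.pi/6),np.sin(np.pi/6)
    return np.stack([c*ex+s*ez,ey,-s*ex+c*ez],1)
def toF(P): return (P-FC)@face()
def toW(P): return np.asarray(P)@face().T+FC
E
cat > fit.py <<'E'
from h import *
import sys
tag=sys.argv[1]
np.set_printoptions(precision=4,suppress=True)
for n in("top","scene"):
    z=np.load(n+tag+".npz");p=z["p"].astype(int);F=toF(cloud(z["d"],n))
    ok=z["d"]>0
    cream=(p.min(-1)>140)&ok&(abs(F[...,2])<.01)&(abs(F[...,0])<.09)&(abs(F[...,1])<.14)
    print(n,"face z med",np.median(F[cream][:,2]),len(F[cream]))
    teal=(p[...,2]>p[...,0]+30)&(p[...,1]>p[...,0]+20)&ok&(abs(F[...,0])<.06)&(abs(F[...,1])<.1)&(abs(F[...,2])<.04)
    t=F[teal];print(" module z",np.median(t[:,2]),t[:,:2].min(0),t[:,:2].max(0),len(t))
    for y0,y1 in((-.09,-.05),(.05,.09)):
        q=t[(t[:,1]>y0)&(t[:,1]<y1)];print("   part",y0,np.median(q[:,2]) if len(q) else None)
    dark=(p.max(-1)<70)&ok&(abs(F[...,0])<.03)&(abs(F[...,1])<.03)&(F[...,2]>.03)&(F[...,2]<.09)
    k=F[dark];print(" knob",len(k),k.min(0),k.max(0),np.sort(k[:,2])[-40::8]) if len(k) else None
    e=k[k[:,2]>k[:,2].max()-.006] if len(k) else k; print(" end centre",(e.min(0)+e.max(0))/2 if len(e) else None,len(e))
    org=(p[...,0]>p[...,1]+60)&(p[...,0]>120)&ok&(abs(F[...,0])<.05)&(abs(F[...,1])<.18)&(F[...,2]<.11)&(F[...,2]>-.01)
    for sg in(1,-1):
        q=F[org&(F[...,1]*sg>.07)]
        if len(q)==0: continue
        o=q[(q[:,1]*sg>.1)&(q[:,2]>.03)]
        far=q[np.argsort(-np.hypot(q[:,1]*sg-.1,q[:,2]-.012))[:6]]
        print(" lever",sg,len(q),"x",q[:,0].min(),q[:,0].max(),"far",far.mean(0),"ang",np.arctan2(far[:,1].mean()*sg-.1,far[:,2].mean()-.012),"r",np.hypot(far[:,1].mean()*sg-.1,far[:,2].mean()-.012))
E
python3 fit.py 0
python3 - <<'E'
from h import *
for n in("top","scene"):
    im=np.load(n+"0.npz")["p"][:,:,::-1].copy();im=cv2.resize(im,None,fx=6,fy=6,interpolation=cv2.INTER_CUBIC)
    def ln(P,c):
        q=(proj(P,n)+.5)*6-.5;cv2.polylines(im,[np.round(q).astype(int)],True,c,1,cv2.LINE_AA)
    S=.098/np.sin(np.pi/6)/2
    ln(toW([[-S,-.15,0],[-S,.15,0],[S,.15,0],[S,-.15,0]]),(0,0,255))
    ln(toW([[-.036,-.082,.018],[-.036,.082,.018],[.036,.082,.018],[.036,-.082,.018]]),(255,0,255))
    t=np.linspace(0,6.28,40)
    for h in(.045,.079): ln(toW(np.c_[.019*np.cos(t),.019*np.sin(t),0*t+h]),(0,255,255))
    q=proj(FC[None],n)[0]*6; x,y=(q-[360,300]).astype(int);x=max(x,0);y=max(y,0)
    cv2.imwrite(f"pics/f_{n}.png",im[y:y+600,x:x+760])
E
```

```text
top face z med 0.00033725627028083447 2547
 module z 0.01758541947565931 [-0.0598 -0.0815] [0.0399 0.0822] 510
   part -0.09 0.01781970902625021
   part 0.05 0.018061977010269552
 knob 145 [-0.0166 -0.0195  0.0301] [0.0222 0.0196 0.0686] [0.0626 0.0631 0.0636 0.0645 0.0655]
 end centre [0.0025 0.0011 0.0657] 39
 lever 1 150 x -0.015163691831343773 0.016174946225075305 far [0.001  0.1362 0.0626] ang 0.6214402542922285 r 0.062218079187807016
 lever -1 161 x -0.011867714988385798 0.017256906427681927 far [ 0.0044 -0.1399  0.0596] ang 0.6977181820905325 r 0.06206799686692801
scene face z med -0.0008641030105716458 1124
 module z 0.015078440241680799 [ 0.0068 -0.0766] [0.0411 0.0771] 96
   part -0.09 0.015445095602624496
   part 0.05 0.015089588376680976
 end centre None 0
 lever 1 85 x -0.0032526754716971826 0.01948084729437352 far [0.0108 0.1333 0.056 ] ang 0.6482934951871949 r 0.05522379541414953
 lever -1 60 x -0.0037118850719162063 0.018711142565986324 far [ 0.0093 -0.1402  0.0552] ang 0.7495612743995965 r 0.05900634028391499
```

View pics/f_top.png

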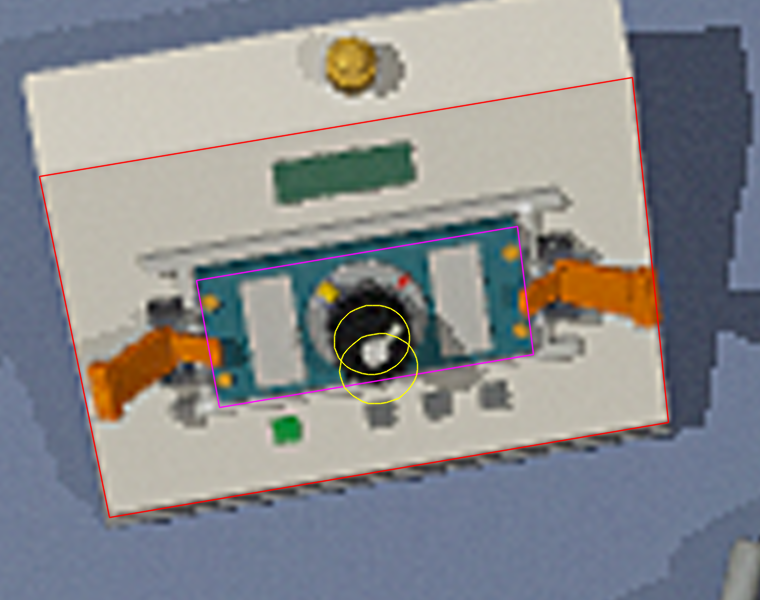

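View pics/f_scene.png

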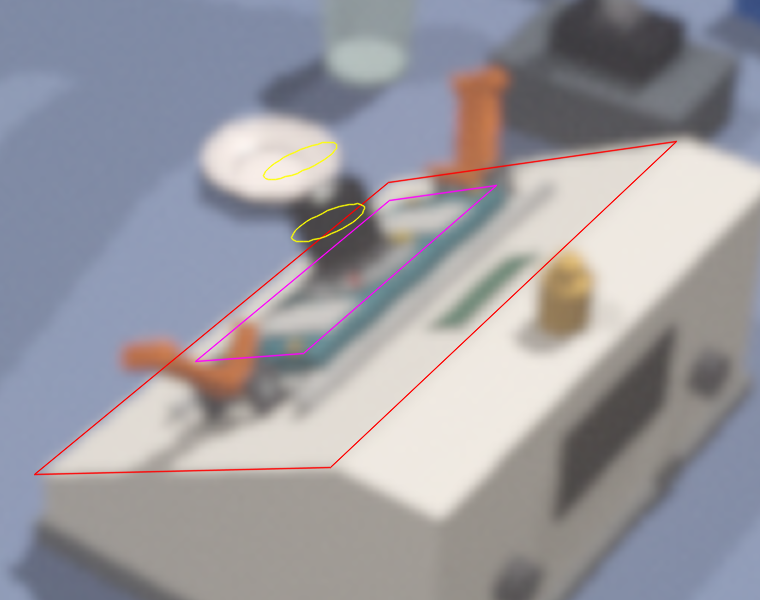

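```bash
cat >> h.py <<'E'
from scipy.spatial.transform import Rotation as Ro, Slerp
from workcell import manip
def rows(goals,g,o=None):
    """goals: list of (p,R,nrows); prints rows"""
    o=o or manip.get_obs(); p=np.array(o["position"]);R=Ro.from_quat(o["ee_rot"])
    out=[]
    for P,Rg,n in goals:
        Rg=Ro.from_matrix(Rg);s=Slerp([0,1],Ro.concatenate([R,Rg]));p0=p
        for i in range(1,n+1):
            pn=p0+(P-p0)*i/n;Rn=s(i/n)
            d=R.inv().apply(pn-p);w=np.degrees((R.inv()*Rn).as_rotvec())
            out.append([*np.round(d,3),*np.round(w,1),g]);p,R=pn,Rn
    for r in out: print([float(x) for x in r],",")
def Rt(a=0):
    """tool into face, spun a rad about tool z (tool x upslope at 0)"""
    F=face();return np.stack([F[:,0],-F[:,1],-F[:,2]],1)@Ro.from_euler('z',a).as_matrix()
def st():
    o=manip.get_obs();np.set_printoptions(precision=4,suppress=True)
    print("t",o["clock"],"p",o["position"],"face",toF(o["position"]),"q",o["joint_pos"],"f",o["ft_force"],"fF",o["ft_force"]@face(),"tq",o["torque"],"g",o["grip_width"])
    T=Rt();d=Ro.from_matrix(T).inv()*Ro.from_quat(o["ee_rot"]);print("rot err tool deg",np.degrees(d.as_rotvec()))
E
python3 - <<'E'
from h import *
st()
print(toW([0,-.175,.16]),toW([0,-.175,.035]),toW([0,.175,.035]))
o=manip.get_obs();R0=Ro.from_quat(o["ee_rot"]).as_matrix()
rows([(np.array([.29,-.52,.33]),R0,2),(toW([0,-.175,.16]),Rt(),8)],-1)
E
```

```text
t 0.1 p [ 0.258  -0.5689  0.2306] face [-0.2697 -0.5477  0.3134] q [ 1.1224  0.3328 -0.0647  1.4608  0.0216  1.3499 -0.0885] f [0.2151 0.1545 0.3568] fF [0.3826 0.1206 0.1911] tq [ 0.0899 -0.0052 -0.0192] g 1.0027066192154244
rot err tool deg [  4.2051 -29.8193 -15.4137]
[ 0.5091 -0.154   0.2326] [ 0.5709 -0.1446  0.1243] [0.5185 0.2014 0.1243]
[0.025, -0.016, -0.05, 0.0, -0.0, 0.0, -1.0] ,
[0.025, -0.016, -0.05, -0.0, -0.0, -0.0, -1.0] ,
[0.044, -0.03, 0.012, -0.5, 3.7, 1.9, -1.0] ,
[0.042, -0.032, 0.015, -0.5, 3.7, 1.9, -1.0] ,
[0.04, -0.033, 0.017, -0.5, 3.7, 1.9, -1.0] ,
[0.037, -0.035, 0.019, -0.5, 3.7, 1.9, -1.0] ,
[0.035, -0.036, 0.021, -0.5, 3.7, 1.9, -1.0] ,
[0.032, -0.038, 0.023, -0.5, 3.7, 1.9, -1.0] ,
[0.029, -0.039, 0.025, -0.5, 3.7, 1.9, -1.0] ,
[0.026, -0.04, 0.026, -0.5, 3.7, 1.9, -1.0] ,
```

Emit:
move_arm(
  deltas=[
    [0.025,-0.016,-0.05,0,0,0,-1],
    [0.025,-0.016,-0.05,0,0,0,-1],
    [0.044,-0.03,0.012,-0.5,3.7,1.9,-1],
    [0.042,-0.032,0.015,-0.5,3.7,1.9,-1],
    [0.04,-0.033,0.017,-0.5,3.7,1.9,-1],
    [0.037,-0.035,0.019,-0.5,3.7,1.9,-1],
    [0.035,-0.036,0.021,-0.5,3.7,1.9,-1],
    [0.032,-0.038,0.023,-0.5,3.7,1.9,-1],
    [0.029,-0.039,0.025,-0.5,3.7,1.9,-1],
    [0.026,-0.04,0.026,-0.5,3.7,1.9,-1],
  ],
)

```text
clock: 1.35
position: [0.5083, -0.1521, 0.2332]
ee_rot: [0.963, 0.074, 0.257, -0.02]
ft_force: [1.0, -0.2, 0.2]
grip_width: -0.001
```

```bash
python3 - <<'E'
from h import *
st()
rows([(toW([0.001,-.175,.036]),Rt(),4)],-1)
E
```

```text
t 1.35 p [ 0.5083 -0.1521  0.2332] face [-0.0001 -0.173   0.1608] q [ 0.8188 -0.1649 -0.4078  2.0805 -0.4658  0.8096 -0.761 ] f [ 1.0148 -0.2378  0.1576] fF [ 0.917  -0.3868 -0.3474] tq [-0.0983  0.4655  0.0301] g -0.001136956703400634
rot err tool deg [ 0.1383 -0.1117 -0.1225]
[0.0, 0.001, 0.031, -0.0, 0.0, 0.0, -1.0] ,
[0.0, 0.001, 0.031, -0.0, 0.0, 0.0, -1.0] ,
[0.0, 0.001, 0.031, -0.0, 0.0, 0.0, -1.0] ,
[0.0, 0.001, 0.031, -0.0, 0.0, 0.0, -1.0] ,
```

Emit:
move_arm(
  deltas=[
    [0.001,0.002,0.031,0,0,0,-1],
    [0,0,0.031,0,0,0,-1],
    [0,0,0.031,0,0,0,-1],
    [0,0,0.031,0,0,0,-1],
    [0,0,0,0,0,0,-1],
  ],
)

```text
clock: 1.98
position: [0.569, -0.1448, 0.1243]
ee_rot: [0.964, 0.075, 0.254, -0.022]
ft_force: [-0.1, 0.5, -0.1]
grip_width: 0.004
```

```bash
cat > snap.py <<'E'
from h import *
import sys
t=sys.argv[1]
for n in sys.argv[2:]:
    p,d=viewer.camera(n);np.savez(n+t+".npz",p=p,d=d)
    q=proj(FC[None],n)[0];x,y=(q-[50,50]).astype(int)
    cv2.imwrite(f"pics/{n}{t}.png",cv2.resize(p[y:y+100,x:x+105,::-1],(630,600),interpolation=cv2.INTER_CUBIC));print(n,x,y)
st()
E
python3 snap.py 1 scene
```

```text
scene 219 156
t 2.025 p [ 0.5693 -0.1454  0.1258] face [-0.0007 -0.1755  0.0371] q [ 0.7616  0.1042 -0.4757  2.0851 -0.3546  0.5206 -0.8476] f [0.6545 0.2784 1.6495] fF [1.4213 0.1774 1.0842] tq [-0.0823  0.5365  0.0201] g -0.0003366828178202929
rot err tool deg [ 0.266  -0.3147 -0.1897]
```

View pics/scene1.png

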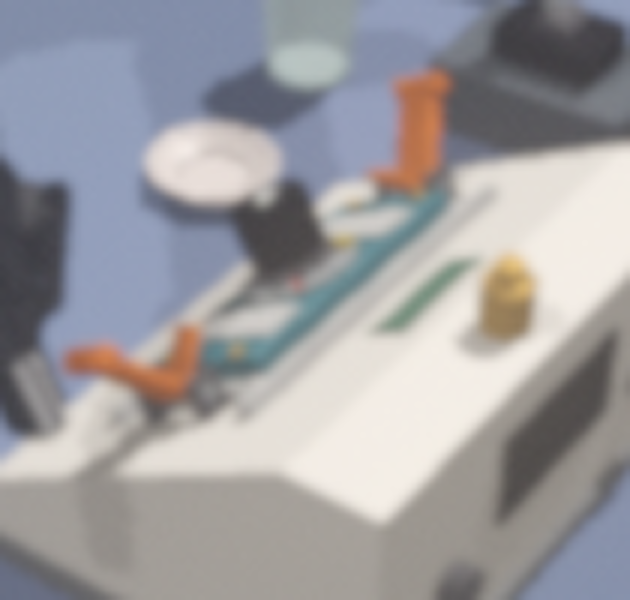

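The closed fingers at crop (30,400) stand just outside the right lever's tip at (75,360), which is where they should be. I push inward.

Emit:
move_arm(
  deltas=[
    [0.001,-0.012,0,0,0,0,-1],
    [0,-0.012,0,0,0,0,-1],
    [0,-0.01,0,0,0,0,-1],
    [0,-0.008,0,0,0,0,-1],
    [0,-0.006,0,0,0,0,-1],
    [0,-0.003,0,0,0,0,-1],
    [0,0,0,0,0,0,-1],
  ],
)

```text
clock: 2.9
position: [0.5629, -0.095, 0.1271]
ee_rot: [0.964, 0.075, 0.256, -0.02]
ft_force: [0.1, -1.6, 1.2]
grip_width: -0.005
```

```bash
python3 snap.py 2 scene
```

```text
scene 219 156
t 2.95 p [ 0.5628 -0.095   0.127 ] face [ 0.0009 -0.1247  0.0376] q [ 0.6987  0.0498 -0.5141  2.1377 -0.3143  0.4888 -0.9819] f [ 0.1727 -0.8322  0.879 ] fF [ 0.4796 -0.8487  0.7381] tq [-0.2096  0.3559 -0.1126] g -0.002494778019458617
rot err tool deg [ 0.1945 -0.2398 -0.2176]
```

View pics/scene2.png

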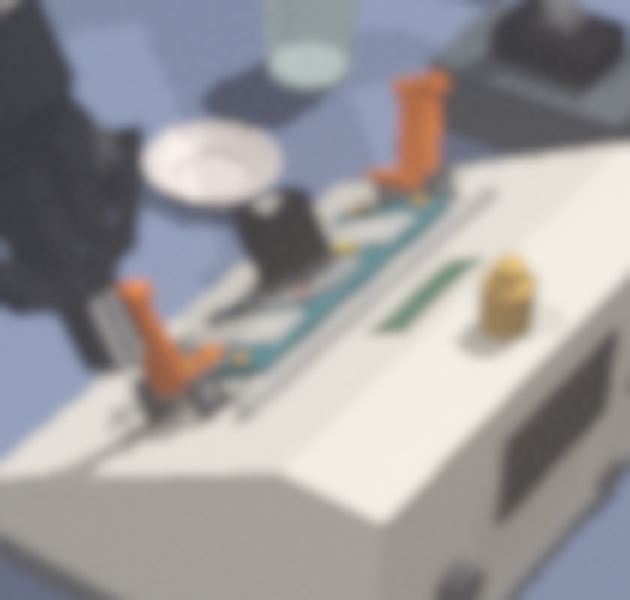

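The right lever has swung most of the way; its tip is at crop (135,290) against the finger. I keep going in small steps until the stop.

Emit:
move_arm(
  deltas=[
    [0,-0.003,0,0,0,0,-1],
    [0,-0.002,0,0,0,0,-1],
    [0,-0.002,0,0,0,0,-1],
    [0,0,0,0,0,0,-1],
  ],
)

```text
clock: 3.45
position: [0.5617, -0.0883, 0.1271]
ee_rot: [0.964, 0.075, 0.256, -0.02]
ft_force: [-0.5, -2.1, 1.9]
grip_width: 0.004
```

```bash
python3 -c "
from h import *
st()"
```

```text
t 3.45 p [ 0.5617 -0.0883  0.1271] face [ 0.0009 -0.1179  0.0377] q [ 0.6902  0.0427 -0.5201  2.1443 -0.307   0.4847 -1.0025] f [-0.5159 -2.0955  1.9137] fF [ 0.2437 -1.9948  2.069 ] tq [-0.4699  0.4668 -0.1824] g 0.004194773214429605
rot err tool deg [ 0.1706 -0.2302 -0.2186]
```

Emit:
move_arm(
  deltas=[
    [0,-0.002,0,0,0,0,-1],
    [0,-0.002,0,0,0,0,-1],
    [0,0,0,0,0,0,-1],
  ],
)

```text
clock: 3.82
position: [0.5616, -0.088, 0.1272]
ee_rot: [0.963, 0.073, 0.257, -0.018]
ft_force: [6.9, -15.3, -8.3]
grip_width: -0.001
```

```bash
python3 snap.py 3 scene
```

```text
scene 219 156
t 3.875 p [ 0.5615 -0.088   0.1272] face [ 0.0008 -0.1176  0.0379] q [ 0.6871  0.0397 -0.52    2.1475 -0.3011  0.4798 -1.0144] f [  6.7001 -15.5715  -6.3846] fF [  0.5284 -16.3983  -7.6774] tq [-2.8575  0.0123 -1.6173] g 0.0005737563906720929
rot err tool deg [-0.086  -0.1351 -0.0293]
```

View pics/scene3.png

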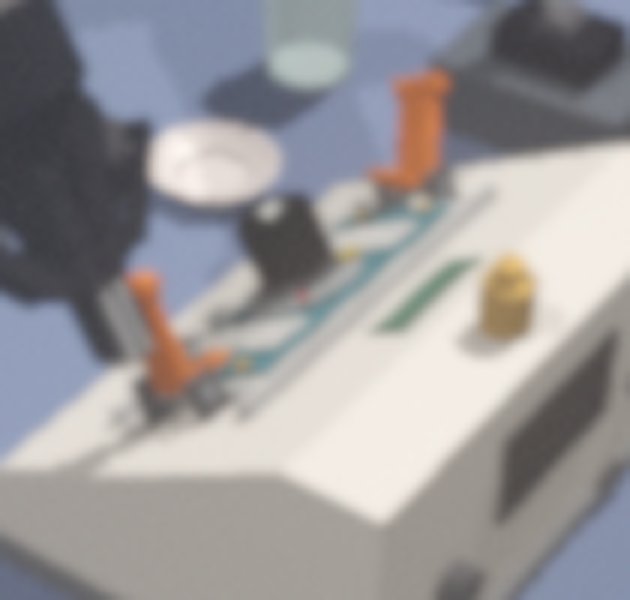

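Position held while force rose to 16 N, so the right lever is on its stop. The image shows it upright at (150,320) with the module down. I back off and go to the left side.

Emit:
move_arm(
  deltas=[
    [0,0.014,0,0,0,0,-1],
    [0,0.01,-0.03,0,0,0,-1],
    [0,0,-0.06,0,0,0,-1],
    [0,-0.06,-0.01,0,0,0,-1],
    [0,-0.06,0,0,0,0,-1],
    [0,-0.06,0,0,0,0,-1],
    [0,-0.06,0,0,0,0,-1],
    [0,-0.06,0,0,0,0,-1],
    [0,-0.01,0,0,0,0,-1],
    [0,0,0,0,0,0,-1],
  ],
)

```text
clock: 5.12
position: [0.4677, 0.1905, 0.2138]
ee_rot: [0.964, 0.075, 0.256, -0.02]
ft_force: [-0.4, -0.5, 1.1]
grip_width: 0.002
```

```bash
python3 - <<'E'
from h import *
st()
rows([(toW([0.002,.173,.037]),Rt(),3)],-1)
E
```

```text
t 5.125 p [0.4677 0.1905 0.2138] face [-0.0002  0.1718  0.1384] q [ 0.69   -0.4479 -1.0459  2.1662 -0.3967  0.7199 -1.5912] f [-0.3944 -0.5243  1.0686] fF [ 0.1287 -0.4595  1.1596] tq [-0.1351  0.5464 -0.0707] g 0.0020097965234092963
rot err tool deg [ 0.1576 -0.2604 -0.2876]
[0.001, -0.0, 0.034, -0.1, 0.1, 0.1, -1.0] ,
[0.001, -0.0, 0.034, -0.1, 0.1, 0.1, -1.0] ,
[0.001, -0.0, 0.034, -0.1, 0.1, 0.1, -1.0] ,
```

Emit:
move_arm(
  deltas=[
    [0.001,-0.002,0.034,0,0,0,-1],
    [0.001,0,0.034,0,0,0,-1],
    [0,0,0.034,0,0,0,-1],
    [0,0.01,0,0,0,0,-1],
    [0,0.012,0,0,0,0,-1],
    [0,0.012,0,0,0,0,-1],
    [0,0.01,0,0,0,0,-1],
    [0,0.006,0,0,0,0,-1],
    [0,0,0,0,0,0,-1],
  ],
)

```text
clock: 6.25
position: [0.508, 0.1418, 0.1443]
ee_rot: [0.967, 0.072, 0.243, -0.014]
ft_force: [0.2, 0.1, -0.3]
grip_width: -0.002
```

```bash
python3 snap.py 4 scene
```

```text
scene 219 156
t 6.3 p [0.508  0.1423 0.1444] face [-0.0066  0.1181  0.062 ] q [ 0.8396 -0.1604 -1.19    2.1915 -0.0626  0.5312 -1.7567] f [0.7819 0.1337 0.1284] fF [ 0.7511  0.0153 -0.2853] tq [-0.097   0.5449 -0.0028] g 0.0005035921796571936
rot err tool deg [-0.4819 -1.8291 -0.1327]
```

View pics/scene4.png

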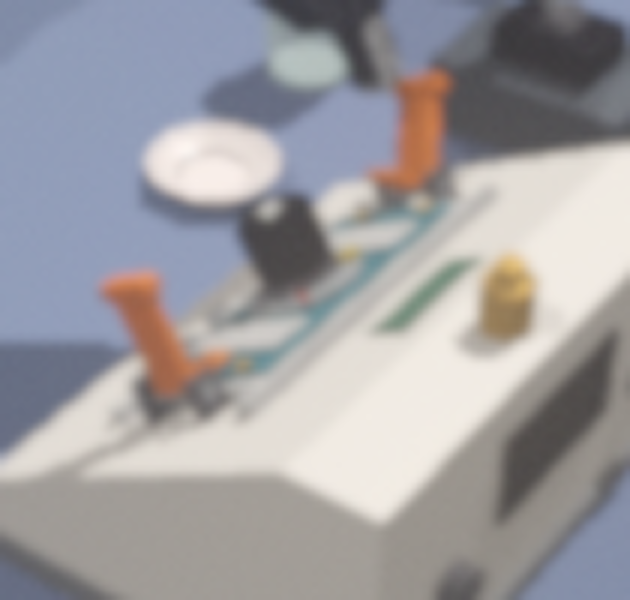

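The descent fell short: the tool is at out 0.062 m instead of 0.036, because the rows were rate-limited. The fingers at (375,50) sit above the left lever tip and the lever hasn't moved. I go up, out, and descend more slowly.

Emit:
move_arm(
  deltas=[
    [0.003,0,-0.02,0,0.9,0,-1],
    [0.003,-0.02,-0.005,0.3,0.9,0,-1],
    [0,-0.02,0,0,0,0,-1],
    [0,-0.017,0,0,0,0,-1],
    [0,0,0,0,0,0,-1],
  ],
)

```text
clock: 6.92
position: [0.4927, 0.2, 0.169]
ee_rot: [0.963, 0.075, 0.258, -0.018]
ft_force: [-0.2, 0.3, 0.1]
grip_width: 0.003
```

```bash
python3 - <<'E'
from h import *
st()
rows([(toW([0.002,.174,.037]),Rt(),4)],-1)
E
```

```text
t 6.925 p [0.4927 0.2    0.169 ] face [0.     0.1775 0.0866] q [ 0.7919 -0.2758 -1.2373  2.1698 -0.1601  0.5677 -1.8024] f [-0.2165  0.34    0.1467] fF [-0.068   0.3685  0.2087] tq [-0.0591  0.5303  0.0133] g 0.0031336166594290887
rot err tool deg [-0.1222  0.0121 -0.3193]
[0.0, 0.001, 0.012, 0.0, -0.0, 0.1, -1.0] ,
[0.0, 0.001, 0.012, 0.0, -0.0, 0.1, -1.0] ,
[0.0, 0.001, 0.012, 0.0, -0.0, 0.1, -1.0] ,
[0.0, 0.001, 0.012, 0.0, -0.0, 0.1, -1.0] ,
```

Emit:
move_arm(
  deltas=[
    [0,0,0.01,0,0,0,-1],
    [0,0,0.01,0,0,0,-1],
    [0,0,0.01,0,0,0,-1],
    [0,0,0.01,0,0,0,-1],
    [0,0,0.01,0,0,0,-1],
    [0,0,0,0,0,0,-1],
  ],
)

```text
clock: 7.68
position: [0.5142, 0.2008, 0.1264]
ee_rot: [0.964, 0.073, 0.254, -0.019]
ft_force: [-0.6, -0.1, 0.1]
grip_width: -0.001
```

```bash
python3 snap.py 5 scene
```

```text
scene 219 156
t 7.725 p [0.514  0.2012 0.127 ] face [-0.0026  0.1755  0.0396] q [ 0.8855  0.1008 -1.467   2.1641  0.5855  0.5581 -2.4137] f [-0.246  -0.4157 -0.6884] fF [-0.6087 -0.3743 -0.4435] tq [-0.102   0.5001  0.0252] g 0.0011115312212629151
rot err tool deg [-0.0425 -0.4597 -0.1199]
```

View pics/scene5.png

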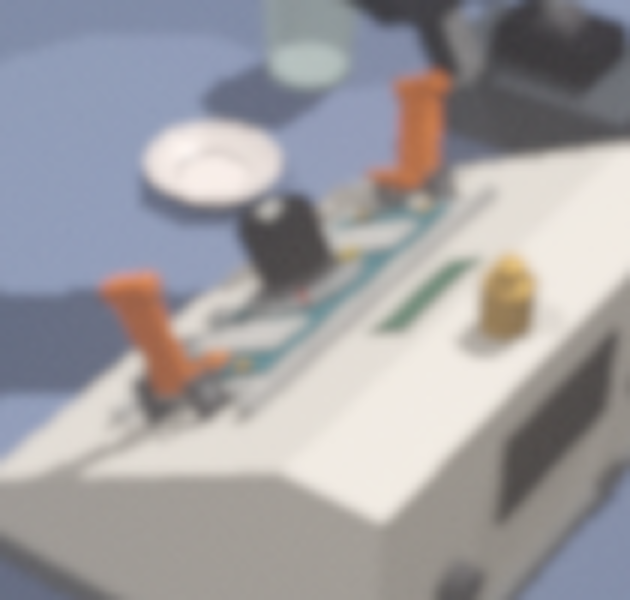

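The fingers at (440,45) are now outside the left lever tip at (425,80). But joint 3 (-1.467) is at its limit and joint 7 is close to its own. Before pushing I'll fit a simple kinematic model to the recorded states to find a healthier posture.

```bash
cat > kin.py <<'E'
import numpy as np
from scipy.optimize import least_squares
from scipy.spatial.transform import Rotation as Ro
D=[([1.12245,.33287,-.0647,1.46097,.0216,1.34986,-.08852],[.25797,-.56887,.2305],[.977427,.211272,-.00018,-.000684]),
([.8188,-.1649,-.4078,2.0805,-.4658,.8096,-.761],[.5083,-.1521,.2332],[.963,.074,.257,-.02]),
([.7616,.1042,-.4757,2.0851,-.3546,.5206,-.8476],[.5693,-.1454,.1258],[.964,.075,.254,-.022]),
([.6987,.0498,-.5141,2.1377,-.3143,.4888,-.9819],[.5628,-.095,.127],[.964,.075,.256,-.02]),
([.69,-.4479,-1.0459,2.1662,-.3967,.7199,-1.5912],[.4677,.1905,.2138],[.964,.075,.256,-.02]),
([.8396,-.1604,-1.19,2.1915,-.0626,.5312,-1.7567],[.508,.1423,.1444],[.967,.072,.243,-.014]),
([.7919,-.2758,-1.2373,2.1698,-.1601,.5677,-1.8024],[.4927,.2,.169],[.963,.075,.258,-.018]),
([.8855,.1008,-1.467,2.1641,.5855,.5581,-2.4137],[.514,.2012,.127],[.964,.073,.254,-.019])]
def fk(q,P,s=None):
    s=P["s"] if s is None else s
    d1,a1,d3,a3,d5,a5,d7,a6,b1,b3=P["l"]; off=P["off"]
    R=Ro.identity();p=np.zeros(3)
    q=np.asarray(q)+off
    def rot(ax,a):
        nonlocal R; R=R*Ro.from_rotvec(np.array(ax)*a)
    def tr(*v):
        nonlocal p; p=p+R.apply(v)
    tr(0,0,d1);rot([0,0,1],s[0]*q[0]);tr(a1,b1,0);rot([0,1,0],s[1]*q[1])
    tr(a3,b3,d3);rot([0,0,1],s[2]*q[2]);rot([0,1,0],s[3]*q[3])
    tr(a5,0,d5);rot([0,0,1],s[4]*q[4]);rot([0,1,0],s[5]*q[5]);tr(a6,0,d7);rot([0,0,1],s[6]*q[6])
    return p,R
E
cat > kfit.py <<'E'
from kin import *
import itertools,json
best=None
for s in itertools.product([-1],[1],[1,-1],[1],[1,-1],[1],[1,-1]):
    for base in (0,np.pi):
      def un(x): return dict(s=s,l=x[:10],off=np.r_[x[10:16],x[16]+base])
      def f(x):
        P=un(x);e=[]
        for q,p,r in D:
            a,R=fk(q,P);e+=list((a-p)*10)+list((Ro.from_quat(r).inv()*R).as_rotvec())
        return np.r_[e,x[10:]*.01,x[:10]*.001]
      x0=np.r_[.3,0,.4,0,.4,0,.25,0,0,0,np.zeros(7)]
      r=least_squares(f,x0)
      print(s,base,r.cost)
      if best is None or r.cost<best[0]: best=(r.cost,s,base,r.x)
print(best)
P=dict(s=best[1],l=list(best[3][:10]),off=list(np.r_[best[3][10:16],best[3][16]+best[2]]))
json.dump(P,open("kin.json","w"))
for q,p,r in D:
    a,R=fk(q,dict(P,off=np.array(P["off"])));print((a-p)*1000,np.degrees((Ro.from_quat(r).inv()*R).magnitude()))
E
python3 kfit.py
```

```text
(-1, 1, 1, 1, 1, 1, 1) 0 1.509615538912608
(-1, 1, 1, 1, 1, 1, 1) 3.141592653589793 1.6226161142993425
(-1, 1, 1, 1, 1, 1, -1) 0 3.284424159212752
(-1, 1, 1, 1, 1, 1, -1) 3.141592653589793 19.434928059118032
(-1, 1, 1, 1, -1, 1, 1) 0 1.9636612101849815
(-1, 1, 1, 1, -1, 1, 1) 3.141592653589793 1.5105433591710764
(-1, 1, 1, 1, -1, 1, -1) 0 3.3903828860122167
(-1, 1, 1, 1, -1, 1, -1) 3.141592653589793 19.43511666421595
(-1, 1, -1, 1, 1, 1, 1) 0 4.968366896217388
(-1, 1, -1, 1, 1, 1, 1) 3.141592653589793 1.1215626724987988
(-1, 1, -1, 1, 1, 1, -1) 0 0.0048504445520531686
(-1, 1, -1, 1, 1, 1, -1) 3.141592653589793 0.004862111455061893
(-1, 1, -1, 1, -1, 1, 1) 0 4.969032079503391
(-1, 1, -1, 1, -1, 1, 1) 3.141592653589793 2.066303834040343
(-1, 1, -1, 1, -1, 1, -1) 0 0.0038609596852506763
(-1, 1, -1, 1, -1, 1, -1) 3.141592653589793 0.003872671223878292
(np.float64(0.0038609596852506763), (-1, 1, -1, 1, -1, 1, -1), 0, array([ 0.25294792, -0.00720003,  0.4479617 ,  0.00913294,  0.49201161,
       -0.00293964,  0.33198553,  0.00221386, -0.00794776, -0.00829379,
        0.03010559,  0.00538051,  0.01448928,  0.0046244 ,  0.00577728,
       -0.00391369, -1.53342971]))
[-0.09867209  0.33928521 -0.50856144] 0.7372741315235627
[ 2.813677   -0.50060418  0.62911613] 1.2135960389034177
[-0.25875942 -1.00128998 -1.04276459] 1.4135539295432358
[-0.39426517  0.13748798 -0.86063727] 1.2765843047230647
[ 1.69951445  2.38369987 -0.54817719] 1.1211418551479133
[-0.70049619  0.70402207  0.29798119] 1.094972767214784
[-0.16713067  0.43897407 -0.19473789] 1.1956108501398048
[-3.1934692  -2.06254461  2.22777851] 1.1732472714738624
```

```bash
cat >> kin.py <<'E'
P0=dict(s=(-1,1,-1,1,-1,1,-1),l=[.253,0,.448,0,.492,0,.332,0,0,0],off=np.array([0,0,0,0,0,0,-np.pi/2]))
def refit():
    s=P0["s"]
    def un(x): return dict(s=s,l=[x[0],0,x[1],0,x[2],0,x[3],0,0,0],off=np.array([x[4],0,0,0,0,0,x[5]-np.pi/2]))
    def f(x):
        P=un(x);e=[]
        for q,p,r in D:
            a,R=fk(q,P);e+=list((a-p)*10)+list((Ro.from_quat(r).inv()*R).as_rotvec())
        return np.r_[e]
    r=least_squares(f,[.253,.448,.492,.332,0,0]);return un(r.x),r
def jac(q,P):
    p,R=fk(q,P);J=np.zeros((6,7));h=1e-5
    for i in range(7):
        q2=np.array(q,float);q2[i]+=h;p2,R2=fk(q2,P);J[:3,i]=(p2-p)/h;J[3:,i]=(R2*R.inv()).as_rotvec()/h
    return J
LIM=np.array([[-2.6,2.6],[-.5,2.12],[-1.47,1.34],[.16,2.42],[-1.27,4.41],[.06,2.06],[-2.6,2.6]])
def sim(q,wps,P,damp=1e-3,post=None,k=0,sub=10):
    """wps: list (p,R(Ro)) ; tracks with DLS"""
    q=np.array(q,float);tr=[q.copy()]
    for pg,Rg in wps:
        for _ in range(sub):
            p,R=fk(q,P);e=np.r_[(pg-p),(Rg*R.inv()).as_rotvec()]
            J=jac(q,P);Ji=J.T@np.linalg.inv(J@J.T+damp*np.eye(6))
            dq=Ji@e
            if post is not None: dq+=(np.eye(7)-np.linalg.pinv(J)@J)@(k*(post-q))
            q=np.clip(q+dq,LIM[:,0],LIM[:,1])
        tr.append(q.copy())
    return np.array(tr)
E
python3 - <<'E'
from kin import *
from h import toW,Rt
np.set_printoptions(precision=3,suppress=True)
P,r=refit();print(r.x,r.cost)
for q,p,rr in D:
    a,R=fk(q,P);print((a-p)*1000,np.degrees((Ro.from_quat(rr).inv()*R).magnitude()))
q=[.6871,.0397,-.52,2.1475,-.3011,.4798,-1.0144]
R=Ro.from_matrix(Rt())
pts=[(0,-.13,.038),(0,-.14,.07),(0,-.14,.13)]+[(0,y,.139) for y in(-.08,-.02,.04,.1,.16,.172)]
for damp in(1e-4,1e-3,1e-2):
    print(damp,sim(q,[(toW(a),R) for a in pts],P,damp)[-1])
mid=LIM.mean(1)
for k in(.01,.03,.1):print(k,sim(q,[(toW(a),R) for a in pts],P,1e-3,mid,k)[-1])
print("obs .69,-.4479,-1.0459,2.1662,-.3967,.7199,-1.5912")
q=D[0][0];p0=np.array(D[0][1]);R0=Ro.from_quat(D[0][2])
from scipy.spatial.transform import Slerp
s=Slerp([0,1],Ro.concatenate([R0,R]))
w=[(p0+np.array([.016,.025,.05])*i,R0) for i in(1,2)]
w+=[(w[1][0]+(toW([0,-.174,.16])-w[1][0])*i/8,s(i/8)) for i in range(1,9)]
print(sim(q,w,P)[-1]);
for k in(.01,.03,.1):print(k,sim(q,w,P,1e-3,mid,k)[-1])
print("obs .8188,-.1649,-.4078,2.0805,-.4658,.8096,-.761")
E
```

```text
[0.229 0.449 0.489 0.309 0.066 0.058] 0.016768045574421707
[3.338 3.098 6.11 ] 0.44203253392563524
[-0.689  0.392 -0.189] 1.870237952524974
[-3.79  -1.653  2.668] 2.0081751892547395
[-3.831  0.382  1.992] 1.8442908814561896
[ 3.754  4.439 -7.654] 1.8854576445784497
[ 2.303  1.08  -1.725] 1.7820006220785187
[ 2.756  1.29  -4.817] 1.9423618549671222
[ 0.948 -2.875  3.615] 1.917325399639882
0.0001 [ 0.68  -0.477 -0.991  2.176 -0.481  0.747 -1.501]
0.001 [ 0.68  -0.477 -0.991  2.176 -0.481  0.747 -1.501]
0.01 [ 0.681 -0.478 -0.992  2.176 -0.483  0.748 -1.5  ]
0.01 [ 0.215 -0.285 -0.665  2.176 -0.073  0.683 -1.844]
0.03 [-0.102 -0.237 -0.398  2.176  0.089  0.683 -1.982]
0.1 [-0.191 -0.229 -0.321  2.176  0.126  0.685 -2.013]
obs .69,-.4479,-1.0459,2.1662,-.3967,.7199,-1.5912
[ 0.802 -0.145 -0.376  2.068 -0.488  0.831 -0.731]
0.01 [ 0.451 -0.134 -0.054  2.068 -0.418  0.811 -0.787]
0.03 [ 0.215 -0.136  0.164  2.068 -0.372  0.799 -0.824]
0.1 [ 0.114 -0.139  0.258  2.068 -0.351  0.795 -0.841]
obs .8188,-.1649,-.4078,2.0805,-.4658,.8096,-.761
```

```bash
cat > plan1.py <<'E'
from kin import *
from h import toW,toF,Rt,FC
np.set_printoptions(precision=3,suppress=True)
P,r=refit()
q0=[.8855,.1008,-1.467,2.1641,.5855,.5581,-2.4137]
def marg(t): return np.minimum(t-LIM[:,0],LIM[:,1]-t)
def path(q,segs):
    """segs: (face pos, spin, tilt back deg, n)"""
    p,R=fk(q,P);w=[]
    from scipy.spatial.transform import Slerp
    for f,sp,ti,n in segs:
        g=toW(np.array(f));Rg=Ro.from_matrix(Rt(0))*Ro.from_euler('y',-ti,degrees=True)*Ro.from_euler('z',sp,degrees=True)
        s=Slerp([0,1],Ro.concatenate([R,Rg]))
        w+=[(p+(g-p)*i/n,s(i/n)) for i in range(1,n+1)];p,R=g,Rg
    return sim(q,w,P,1e-4,sub=4)
if __name__=="__main__":
    print(path(q0,[((0,.118,.037),0,0,6)])[-1])
    for sp in(-30,-60,-90,-120,-150):
        for ti in(0,20,30):
            t=path(q0,[((0,.175,.1),sp/3,ti/3,4),((0,.175,.15),sp,ti,8),((0,.175,.037),sp,ti,8),((0,.118,.037),sp,ti,6)])
            m=marg(t);print(sp,ti,t[20],t[-1],"worst",m.min(0))
E
python3 plan1.py
```

```text
[ 0.948 -0.049 -1.31   2.203  0.075  0.434 -1.847]
-30 0 [ 0.678  0.049 -1.217  2.174  0.438  0.486 -1.758] [ 0.786 -0.031 -1.156  2.203  0.124  0.436 -1.365] worst [1.715 0.14  0.003 0.217 1.058 0.376 0.186]
-30 20 [ 0.432  0.297 -1.015  1.913  0.385  0.933 -1.642] [ 0.565  0.265 -1.022  1.939  0.331  0.914 -1.495] worst [1.715 0.325 0.003 0.256 1.179 0.472 0.186]
-30 30 [ 0.472  0.522 -1.155  1.778  0.514  1.186 -1.726] [ 0.6    0.503 -1.172  1.802  0.502  1.177 -1.619] worst [1.483 0.197 0.    0.256 0.961 0.498 0.186]
-60 0 [ 0.417  0.03  -0.948  2.174  0.391  0.478 -1.195] [ 0.501 -0.019 -0.877  2.203  0.158  0.438 -0.87 ] worst [1.715 0.178 0.003 0.217 1.144 0.378 0.186]
-60 20 [ 0.379  0.275 -0.948  1.913  0.348  0.924 -1.089] [ 0.502  0.241 -0.945  1.939  0.292  0.906 -0.941] worst [1.715 0.328 0.003 0.252 1.189 0.471 0.186]
-60 30 [ 0.477  0.527 -1.164  1.778  0.521  1.189 -1.208] [ 0.605  0.509 -1.182  1.802  0.51   1.181 -1.102] worst [1.48  0.124 0.    0.256 0.822 0.498 0.186]
-90 0 [ 0.238  0.024 -0.766  2.174  0.374  0.475 -0.658] [ 0.317 -0.016 -0.694  2.203  0.169  0.4
[... 636 characters left out ...]
896  0.154] worst [1.715 0.275 0.003 0.22  1.075 0.495 0.186]
-120 30 [ 0.492  0.546 -1.191  1.778  0.544  1.199 -0.177] [ 0.621  0.529 -1.211  1.802  0.534  1.19  -0.073] worst [1.467 0.    0.    0.256 0.529 0.498 0.186]
-150 0 [-0.055  0.019 -0.469  2.174  0.357  0.473  0.404] [ 0.019 -0.013 -0.398  2.203  0.182  0.439  0.68 ] worst [1.715 0.241 0.003 0.217 1.31  0.379 0.186]
-150 20 [ 0.213  0.228 -0.748  1.913  0.261  0.907  0.55 ] [ 0.316  0.196 -0.727  1.939  0.206  0.892  0.698] worst [1.715 0.239 0.003 0.194 1.023 0.498 0.186]
-150 30 [ 0.491  0.544 -1.189  1.778  0.542  1.198  0.348] [ 0.62   0.528 -1.208  1.802  0.532  1.19   0.452] worst [1.394 0.    0.003 0.256 0.45  0.498 0.186]
```

The model shows the controller is a plain minimum-norm IK. It predicts that pushing inward from here relieves joints 3 and 7, and that a negative spin about the tool axis afterwards untwists the arm. So I push now.

Emit:
move_arm(
  deltas=[
    [0.002,0.01,0,0,0,0,-1],
    [0.001,0.01,0,0,0,0,-1],
    [0,0.01,0,0,0,0,-1],
    [0,0.01,0,0,0,0,-1],
    [0,0.008,0,0,0,0,-1],
    [0,0.005,0,0,0,0,-1],
    [0,0,0,0,0,0,-1],
  ],
)

```text
clock: 8.6
position: [0.5256, 0.1479, 0.1298]
ee_rot: [0.964, 0.073, 0.256, -0.016]
ft_force: [0.1, 0.5, -0.0]
grip_width: 0.002
```

```bash
python3 -c "
from h import *
st()"
```

```text
t 8.6 p [0.5256 0.1479 0.1298] face [0.0019 0.1211 0.0403] q [ 1.0308 -0.0448 -1.4186  2.1859  0.1879  0.466  -1.9652] f [ 0.1137  0.5202 -0.0285] fF [ 0.1504  0.4973 -0.1198] tq [-0.0832  0.5284 -0.0015] g 0.001686729860957571
rot err tool deg [-0.3408 -0.2522 -0.157 ]
```

Emit:
move_arm(
  deltas=[
    [0,0.003,0,0,0,0,-1],
    [0,0.002,0,0,0,0,-1],
    [0,0.002,0,0,0,0,-1],
    [0,0,0,0,0,0,-1],
  ],
)

```text
clock: 9.1
position: [0.5261, 0.1444, 0.1297]
ee_rot: [0.964, 0.075, 0.256, -0.018]
ft_force: [-3.6, 10.8, -0.2]
grip_width: 0.001
```

```bash
python3 snap.py 6 scene
```

```text
scene 219 156
t 9.15 p [0.5261 0.1444 0.1297] face [0.0017 0.1175 0.0402] q [ 1.0196 -0.05   -1.3927  2.1884  0.1519  0.4607 -1.9202] f [-2.9214 10.127   0.5676] fF [-0.9063 10.45    1.1787] tq [1.7971 1.0071 1.0368] g 0.0024188469367972844
rot err tool deg [-0.0325 -0.266  -0.2925]
```

View pics/scene6.png

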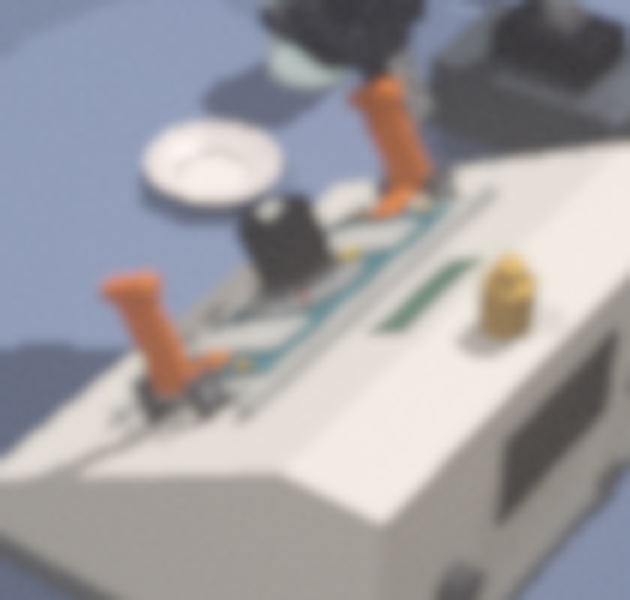

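Both levers now stand parallel, with tips at (378,90) and (130,285). The left one stopped at a mirrored position (y 0.1175) with 10 N. I push slightly more, then plan the way to the knob.

Emit:
move_arm(
  deltas=[
    [0,0.002,0,0,0,0,-1],
    [0,0,0,0,0,0,-1],
    [0,-0.014,0,0,0,0,-1],
    [0,-0.012,-0.01,0,0,0,-1],
    [0,0,-0.02,0,0,0,-1],
  ],
)

```text
clock: 9.78
position: [0.5073, 0.1636, 0.155]
ee_rot: [0.964, 0.073, 0.255, -0.018]
ft_force: [0.1, -0.8, -0.9]
grip_width: -0.001
```

```bash
python3 - <<'E'
from plan1 import *
import h
h.st()
q=h.manip.get_obs()["joint_pos"]
print(q, toF(fk(q,P)[0]))
for sp in(-120,-150,-180,-210):
  for n,mid in(("a",[((0,.13,.13),sp*.5,0,10),((0,0,.13),sp,0,10)]),("b",[((0,.13,.13),0,0,4),((0,0,.13),0,0,6),((0,0,.13),sp,0,20)]),("c",[((0,.13,.13),sp,0,20),((0,0,.13),sp,0,6)]),("d",[((0,.13,.13),sp*.6,15,12),((0,0,.13),sp,0,10)])):
    t=path(q,mid+[((0,0,.024),sp,0,6)]); t2=path(t[-1],[((0,0,.024),sp+120,0,12)])
    print(sp,n,t[-1],"worst",marg(t).min(0),"after+120",t2[-1],marg(t2).min(0).min())
E
```

```text
t 9.775 p [0.5073 0.1636 0.155 ] face [0.0008 0.1393 0.0699] q [ 0.8185 -0.1971 -1.203   2.186  -0.0929  0.5273 -1.7753] f [ 0.0598 -0.7645 -0.8684] fF [-0.4819 -0.7648 -0.7245] tq [-0.1421  0.5509 -0.0491] g -0.001244395448281618
rot err tool deg [-0.1521 -0.4026 -0.1541]
[ 0.8185 -0.1971 -1.203   2.186  -0.0929  0.5273 -1.7753] [0.0012 0.1398 0.0663]
-120 a [ 0.1211  0.0172 -0.2039  2.2029 -0.1611  0.407   0.7307] worst [1.7815 0.2024 0.267  0.2021 1.0647 0.347  0.8247] after+120 [ 0.0798  0.017  -0.1624  2.2029 -0.163   0.4071 -1.362 ] 0.21713565667610757
-120 b [ 0.1603  0.0173 -0.2435  2.2029 -0.1592  0.4069  0.7292] worst [1.7815 0.1387 0.267  0.2024 0.8759 0.3469 0.8247] after+120 [ 0.1184  0.0171 -0.2012  2.2029 -0.1612  0.407  -1.3635] 0.2171356566549245
-120 c [ 0.1545  0.0173 -0.2376  2.2029 -0.1595  0.4069  0.7294] worst [1.7815 0.2328 0.267  0.2024 1.0515 0.3469 0.8247] after+120 [ 0.1126  0.0171 -0.1954  2.2029 -0.1615  0.407  -1.3633] 0.21713565665845325
-120 d [ 0.3736  0.0187 -0.4583  2.2029 -0.1483  0.4063  0.7198] worst [1.7815 0.2432 0.267  0.2055 0.9633 0.3463 0.
[... 1875 characters left out ...]
0.3478 0.2874] after+120 [-0.2048  0.0169  0.1241  2.2029 -0.1758  0.4079  0.2198] 0.21713565672850077
-210 b [ 1.6238 -0.5    -1.4377  2.2296 -1.27    0.8064 -2.6   ] worst [0.9762 0.     0.0323 0.1567 0.     0.4673 0.    ] after+120 [ 1.8165 -0.5    -1.4176  2.4171 -1.27    1.1356 -2.6   ] 0.0
-210 c [ 1.6238 -0.5    -1.4377  2.2296 -1.27    0.8064 -2.6   ] worst [0.9762 0.     0.0323 0.1088 0.     0.4673 0.    ] after+120 [ 1.8165 -0.5    -1.4176  2.4171 -1.27    1.1356 -2.6   ] 0.0
-210 d [ 0.1648  0.0173 -0.248   2.2029 -0.159   0.4069  2.2998] worst [1.7815 0.2574 0.267  0.2055 1.0474 0.3469 0.2468] after+120 [ 0.1228  0.0172 -0.2056  2.2029 -0.161   0.407   0.2071] 0.21713565665216228
```

Emit:
move_arm(
  deltas=[
    [0,0,-0.006,0,0,-10,-1],
    [0,0,-0.006,0,0,-10,-1],
    [0,0,-0.006,0,0,-10,-1],
    [0,0,-0.006,0,0,-10,-1],
    [0,0,-0.006,0,0,-10,-1],
    [0,0,-0.006,0,0,-10,-1],
    [0,0,-0.006,0,0,-10,-1],
    [0,0,-0.006,0,0,-10,-1],
    [0,0,-0.006,0,0,-10,-1],
    [0,0,-0.006,0,0,-10,-1],
  ],
)

```text
clock: 11.02
position: [0.4785, 0.1588, 0.2073]
ee_rot: [0.561, 0.787, 0.176, 0.185]
ft_force: [0.6, 0.5, 0.1]
grip_width: 0.002
```

```bash
python3 snap.py 7 top scene; python3 fit.py 7
```

```text
top 209 114
scene 219 156
t 11.125 p [0.4786 0.159  0.2077] face [0.002  0.1391 0.1301] q [ 0.2444 -0.2836 -0.6684  2.1942 -0.0387  0.6735 -0.0957] f [ 0.2223 -0.119  -0.5463] fF [-0.0982 -0.1509 -0.5741] tq [-0.0526  0.5269  0.0473] g 0.004430602393827837
rot err tool deg [   0.0986   -0.4175 -100.3049]
top face z med 0.0006229941688199229 2721
 module z 0.010423510928393408 [-0.0595 -0.081 ] [0.0402 0.0826] 416
   part -0.09 0.010839411411474806
   part 0.05 0.010320384443675477
 knob 132 [-0.0146 -0.0189  0.0302] [0.0228 0.0203 0.0633] [0.0552 0.0556 0.0565 0.0575 0.0591]
 end centre [0.0028 0.0016 0.0603] 17
 lever 1 82 x -0.0114912761964736 0.016917389001330708 far [0.0009 0.0987 0.0767] ang -0.019581461399475437 r 0.06470293975507115
 lever -1 88 x -0.011741503252683996 0.023457879993046417 far [ 0.0015 -0.0977  0.0757] ang -0.035776077706820744 r 0.06370734433952943
scene face z med -0.0007719358615584808 1285
 module z 0.009664691463776843 [ 0.0289 -0.0727] [0.0385 0.0239] 14
   part -0.09 0.009642931931050798
   part 0.05 None
 end centre None 0
 lever 1 59 x -0.0011075208672859467 0.018497040958341548 far [0.0108 0.0969 0.0703] ang -0.053144474144084124 r 0.05834740399491667
 lever -1 46 x -0.0023716275130743654 0.019740247661195576 far [ 0.007  -0.1034  0.0709] ang 0.05756079749470196 r 0.059016603457714395
```

View pics/top7.png

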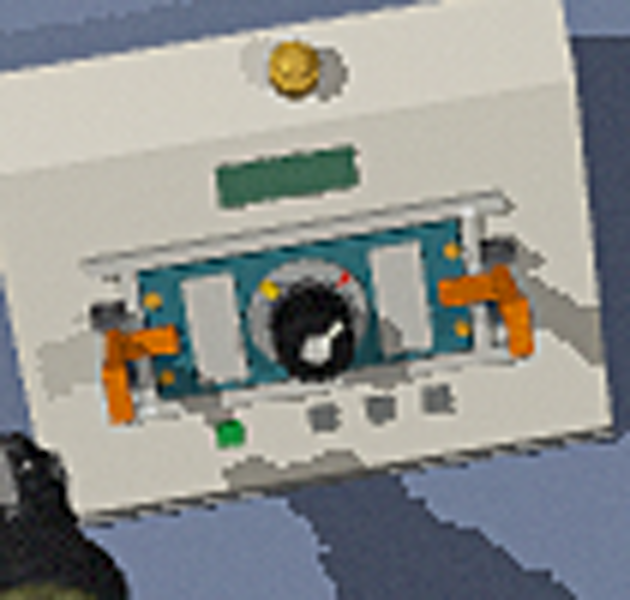

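View pics/scene7.png

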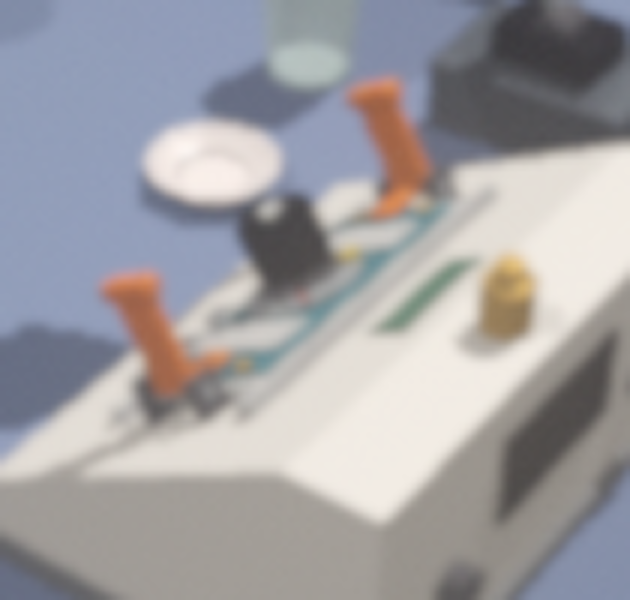

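The top view shows both levers straight out, at (120,370) and (510,310). By depth the module top is 10.4 mm out and the knob end 56 mm. The red mark is at (345,278) and the yellow plunger at (270,290). Step 1 looks done; next I go to the knob.

```bash
python3 - <<'E'
from h import *
rows([(toW([.002,.07,.13]),Rt(np.radians(-125)),3),(toW([.002,.001,.12]),Rt(np.radians(-145)),3)],1)
E
```

```text
[-0.023, -0.004, 0.0, -0.1, 0.0, -8.2, 1.0] ,
[-0.022, -0.007, 0.0, -0.1, 0.0, -8.2, 1.0] ,
[-0.021, -0.01, 0.0, -0.1, 0.0, -8.2, 1.0] ,
[-0.019, -0.013, 0.003, 0.0, 0.0, -6.7, 1.0] ,
[-0.017, -0.015, 0.003, -0.0, -0.0, -6.7, 1.0] ,
[-0.015, -0.017, 0.003, 0.0, 0.0, -6.7, 1.0] ,
```

Emit:
move_arm(
  deltas=[
    [-0.023,-0.004,0,0,0,-8.2,1],
    [-0.022,-0.007,0,0,0,-8.2,1],
    [-0.021,-0.01,0,0,0,-8.2,1],
    [-0.019,-0.013,0.003,0,0,-6.7,1],
    [-0.017,-0.015,0.003,0,0,-6.7,1],
    [-0.015,-0.017,0.003,0,0,-6.7,1],
    [0,0,0,0,0,0,1],
  ],
  force=40,
)

```text
clock: 12.0
position: [0.5041, 0.0218, 0.1999]
ee_rot: [0.225, 0.94, 0.094, 0.238]
ft_force: [-0.3, 1.4, 0.5]
grip_width: 0.999
```

```bash
python3 - <<'E'
from h import *
st()
rows([(toW([.002,.001,.024]),Rt(np.radians(-145)),5)],1)
E
```

```text
t 12.0 p [0.5041 0.0218 0.1999] face [ 0.0022 -0.0004  0.121 ] q [ 0.0882 -0.2541 -0.1897  2.2311 -0.1052  0.6452  1.0598] f [-0.3094  1.4117  0.4535] fF [0.1446 1.4421 0.4401] tq [-0.0295  0.5264 -0.0403] g 0.9992171070126351
rot err tool deg [   0.3515   -0.5088 -144.5259]
[0.0, 0.0, 0.019, -0.1, -0.0, -0.1, 1.0] ,
[0.0, 0.0, 0.019, -0.1, -0.0, -0.1, 1.0] ,
[0.0, 0.0, 0.019, -0.1, -0.0, -0.1, 1.0] ,
[0.0, 0.0, 0.019, -0.1, -0.0, -0.1, 1.0] ,
[0.0, 0.0, 0.019, -0.1, -0.0, -0.1, 1.0] ,
```

Emit:
move_arm(
  deltas=[
    [0,0,0.019,0,0,0,1],
    [0,0,0.019,0,0,0,1],
    [0,0,0.019,0,0,0,1],
    [0,0,0.019,0,0,0,1],
    [0,0,0.019,0,0,0,1],
    [0,0,0,0,0,0,1],
  ],
)

```text
clock: 12.75
position: [0.5501, 0.0306, 0.1168]
ee_rot: [0.224, 0.941, 0.094, 0.237]
ft_force: [0.5, -0.3, 0.7]
grip_width: 1.006
```

```bash
python3 snap.py 8 scene top
```

```text
scene 219 156
top 209 114
t 12.85 p [0.5507 0.0302 0.1184] face [0.0024 0.0009 0.0268] q [ 0.0912 -0.0229 -0.2233  2.2272 -0.0231  0.4187  0.9897] f [ 0.0864  0.5692 -0.4303] fF [-0.0675  0.5499 -0.4579] tq [-0.0391  0.506  -0.0003] g 1.0018128859527464
rot err tool deg [   0.3038   -0.411  -144.742 ]
```

View pics/scene8.png

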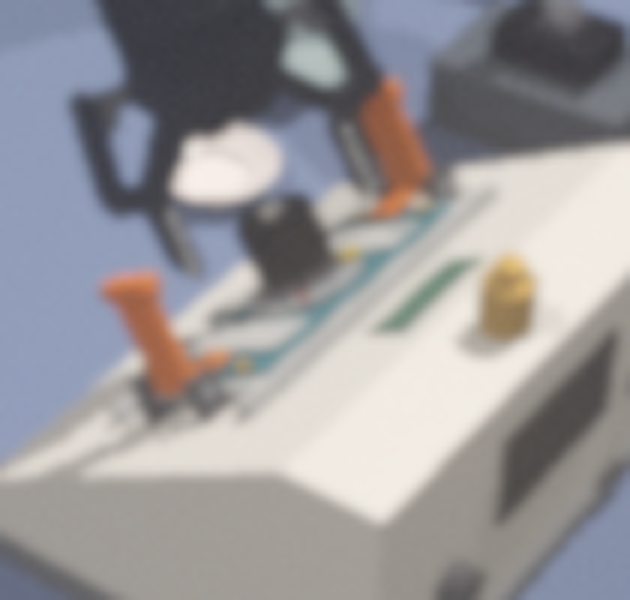

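The open fingers straddle the knob, with tips at (190,260) and (360,200) and the knob at (285,240). I close on it.

Emit:
move_arm(
  deltas=[
    [0,0,0.002,0,0,0,0.2],
    [0,0,0,0,0,0,-1],
    [0,0,0,0,0,0,-1],
    [0,0,0,0,0,0,-1],
    [0,0,0,0,0,0,-1],
    [0,0,0,0,0,0,-1],
  ],
  force=60,
)

```text
clock: 13.6
position: [0.5518, 0.0296, 0.1165]
ee_rot: [0.223, 0.941, 0.093, 0.239]
ft_force: [-3.4, -3.5, 3.2]
grip_width: 0.427
```

```bash
cat > tz.py <<'E'
from h import *
o=manip.get_obs();n=face()[:,2]
print("moment about axis (raw, world at tcp)",o["torque"]@n,"F",o["ft_force"]@face())
E
python3 snap.py 9 scene; python3 tz.py
```

```text
scene 219 156
t 13.65 p [0.5519 0.0296 0.1165] face [0.0024 0.0001 0.0246] q [ 0.0906 -0.0173 -0.222   2.2267 -0.0194  0.4133  0.9894] f [-3.3206 -3.5145  2.5556] fF [-2.0207 -2.9785  4.1177] tq [-0.5543  0.717  -0.2781] g 0.42649237897834835
rot err tool deg [   0.2622   -0.4634 -144.8468]
moment about axis (raw, world at tcp) -0.02043555993929351 F [-2.0207327  -2.97845548  4.11767611]
```

View pics/scene9.png

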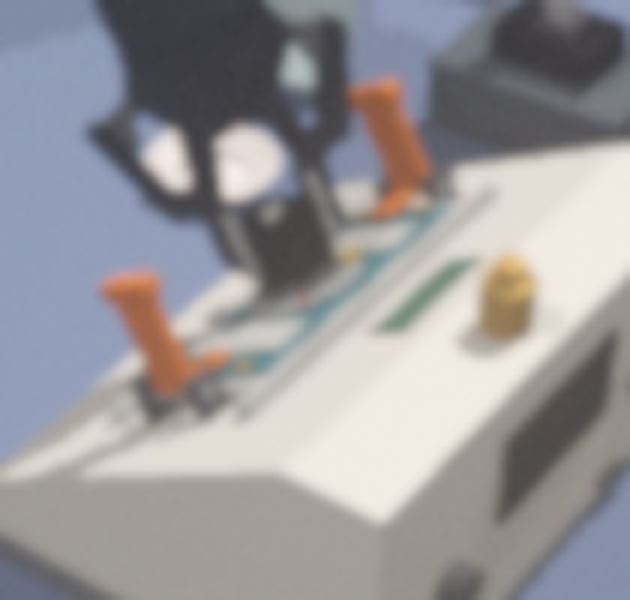

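The fingers hold the knob (opening 36 mm, at crop (275,235)). Now I turn clockwise (+wz), watching the moment about the axis.

Emit:
move_arm(
  deltas=[
    [0,0,0,0,0,6,-1],
    [0,0,0,0,0,6,-1],
    [0,0,0,0,0,6,-1],
    [0,0,0,0,0,4,-1],
  ],
)

```text
clock: 14.15
position: [0.5519, 0.0296, 0.1165]
ee_rot: [0.399, 0.88, 0.138, 0.216]
ft_force: [-3.5, -3.3, 3.1]
grip_width: 0.428
```

```bash
python3 tz.py; python3 -c "
from h import *
st()"
```

```text
moment about axis (raw, world at tcp) 0.022780313620180737 F [-1.93297722 -2.74311173  4.64529252]
t 14.15 p [0.5519 0.0296 0.1165] face [0.0024 0.0001 0.0246] q [ 0.0982 -0.0169 -0.2295  2.2263 -0.0196  0.4133  0.603 ] f [-3.5415 -3.3099  3.0565] fF [-1.933  -2.7431  4.6453] tq [-0.6159  0.5757 -0.2756] g 0.42798120913388354
rot err tool deg [   0.1527   -0.4649 -122.6943]
```

Emit:
move_arm(
  deltas=[
    [0,0,0,0,0,5,-1],
    [0,0,0,0,0,5,-1],
  ],
)

```text
clock: 14.4
position: [0.5519, 0.0296, 0.1165]
ee_rot: [0.474, 0.842, 0.156, 0.204]
ft_force: [-3.8, -4.0, 3.1]
grip_width: 0.428
```

```bash
python3 tz.py
```

```text
moment about axis (raw, world at tcp) 0.1936489920711213 F [-2.17873603 -3.39164478  4.84805285]
```

Emit:
move_arm(
  deltas=[
    [0,0,0,0,0,5,-1],
  ],
)

```text
clock: 14.52
position: [0.5519, 0.0296, 0.1165]
ee_rot: [0.51, 0.821, 0.165, 0.197]
ft_force: [-3.2, -2.9, 2.9]
grip_width: 0.427
```

```bash
python3 tz.py
```

```text
moment about axis (raw, world at tcp) 0.32750917884601205 F [-1.62685209 -2.43734825  4.33197073]
```

Emit:
move_arm(
  deltas=[
    [0,0,0,0,0,5,-1],
  ],
)

```text
clock: 14.65
position: [0.5519, 0.0295, 0.1165]
ee_rot: [0.546, 0.798, 0.173, 0.189]
ft_force: [-3.2, -3.4, 2.0]
grip_width: 0.427
```

```bash
python3 tz.py
```

```text
moment about axis (raw, world at tcp) 0.26062736566424777 F [-2.22279678 -2.89392539  3.56344365]
```

The moment rose from about 0.04 to 0.33 N·m near 30 degrees of turning, so the screw is tight and the clutch is giving. I continue about 40 degrees more, sampling as I go.

Emit:
move_arm(
  deltas=[
    [0,0,0,0,0,5,-1],
    [0,0,0,0,0,5,-1],
  ],
)

```text
clock: 14.9
position: [0.5519, 0.0295, 0.1166]
ee_rot: [0.613, 0.747, 0.189, 0.174]
ft_force: [-3.1, -4.8, 3.2]
grip_width: 0.428
```

```bash
python3 tz.py
```

```text
moment about axis (raw, world at tcp) 0.21470079305702805 F [-1.71998011 -4.22638219  4.66967102]
```

Emit:
move_arm(
  deltas=[
    [0,0,0,0,0,5,-1],
    [0,0,0,0,0,5,-1],
  ],
)

```text
clock: 15.15
position: [0.5519, 0.0295, 0.1166]
ee_rot: [0.676, 0.691, 0.203, 0.156]
ft_force: [-2.2, -3.4, 2.7]
grip_width: 0.429
```

```bash
python3 tz.py; python3 snap.py 10 scene top
```

```text
moment about axis (raw, world at tcp) 0.1732064285232738 F [-1.00948405 -3.04168493  3.71000987]
scene 219 156
top 209 114
t 15.25 p [0.5519 0.0295 0.1165] face [0.0024 0.     0.0246] q [ 0.1116 -0.0163 -0.2426  2.2257 -0.02    0.4132 -0.0929] f [-2.9881 -3.4316  2.5135] fF [-1.7463 -2.9462  3.9106] tq [-0.7284  0.5094 -0.3887] g 0.4308771928204418
rot err tool deg [ -0.0207  -0.4358 -82.7912]
```

View pics/scene10.png

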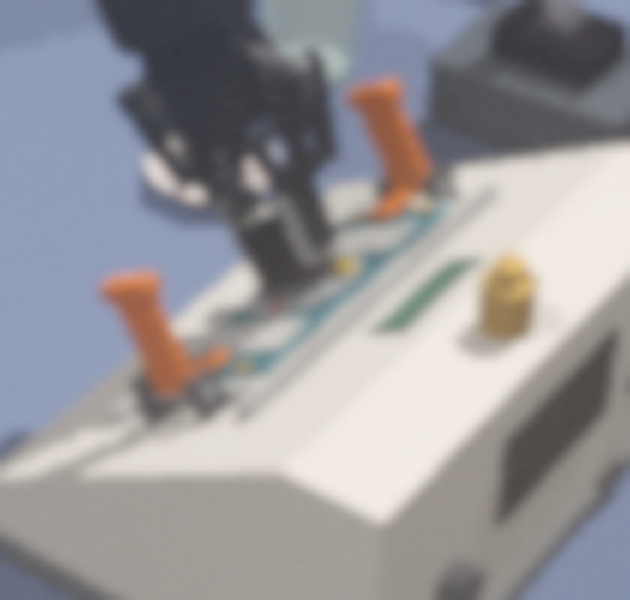

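View pics/top10.png

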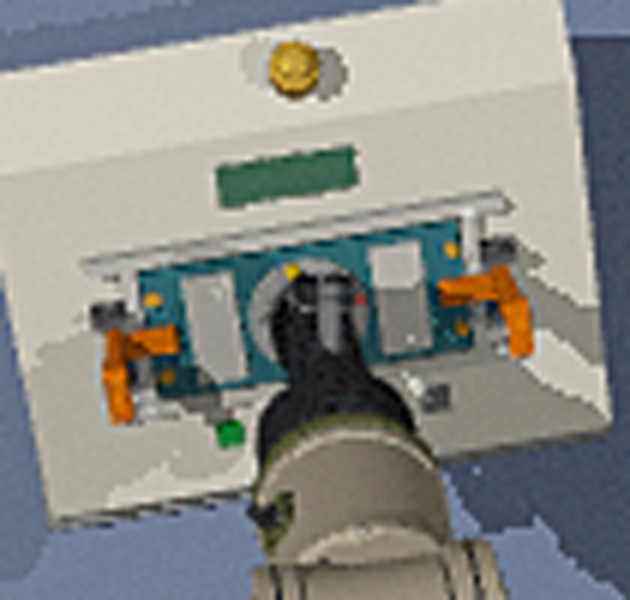

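The red mark moved from (345,278) to (360,300), about 29 degrees of collar turn, and then stopped. The knob has turned 62 degrees, so the slip is about 0.56 rad (one click). About 22 degrees more makes two clicks.

Emit:
move_arm(
  deltas=[
    [0,0,0,0,0,6,-1],
    [0,0,0,0,0,6,-1],
  ],
)

```text
clock: 15.5
position: [0.5519, 0.0295, 0.1166]
ee_rot: [0.744, 0.617, 0.218, 0.134]
ft_force: [-3.4, -3.5, 3.2]
grip_width: 0.427
```

```bash
python3 tz.py
```

```text
moment about axis (raw, world at tcp) 0.23043651033982784 F [-1.75044393 -2.94869614  4.7174519 ]
```

Emit:
move_arm(
  deltas=[
    [0,0,0,0,0,5,-1],
    [0,0,0,0,0,5,-1],
    [0,0,0,0,0,0,-1],
  ],
)

```text
clock: 15.88
position: [0.5519, 0.0295, 0.1166]
ee_rot: [0.795, 0.55, 0.229, 0.115]
ft_force: [-2.6, -3.7, 3.9]
grip_width: 0.424
```

```bash
python3 tz.py; python3 -c "
from h import *
st()"
```

```text
moment about axis (raw, world at tcp) -0.0443906736746604 F [-0.74986889 -3.3032513   4.94735239]
t 15.875 p [0.5519 0.0295 0.1166] face [0.0025 0.     0.0246] q [ 0.1187 -0.0159 -0.2496  2.2253 -0.0202  0.4132 -0.4745] f [-2.594  -3.7331  3.9096] fF [-0.7499 -3.3033  4.9474] tq [-0.732   0.5312 -0.4233] g 0.4236599926954155
rot err tool deg [ -0.0997  -0.407  -60.9003]
```

Emit:
move_arm(
  deltas=[
    [0,0,0,0,0,0,1],
    [0,0,0,0,0,0,1],
    [0,0,0,0,0,0,1],
    [0,0,0,0,0,0,1],
    [0,0,-0.025,0,0,0,1],
    [0,0,-0.025,0,0,0,1],
    [0,0,-0.025,0,0,0,1],
    [0,0,-0.025,0,0,0,1],
    [0,0,0,0,0,0,1],
  ],
)

```text
clock: 17.0
position: [0.5033, 0.0229, 0.2052]
ee_rot: [0.794, 0.55, 0.23, 0.116]
ft_force: [-0.4, 0.2, -1.1]
grip_width: 0.999
```

```bash
python3 snap.py 11 top scene; python3 fit.py 11
```

```text
top 209 114
scene 219 156
t 17.1 p [0.5028 0.0229 0.203 ] face [0.0028 0.0008 0.1243] q [ 0.1236 -0.2611 -0.2219  2.2288 -0.1222  0.6519 -0.3879] f [ 0.1696 -0.5066  0.2696] fF [ 0.2144 -0.5263  0.1875] tq [-0.0548  0.5405 -0.0315] g 0.9988207488936348
rot err tool deg [ -0.0876  -0.3959 -60.8742]
top face z med 0.00047909350393533263 2575
 module z 0.00998643310950716 [-0.0555 -0.0817] [0.0406 0.0818] 385
   part -0.09 0.009973180293097359
   part 0.05 0.01030280267344676
 knob 123 [-0.0151 -0.0193  0.0308] [0.023  0.0193 0.0612] [0.054  0.055  0.0555 0.0562 0.0574]
 end centre [0.004  0.0025 0.0583] 29
 lever 1 70 x -0.01276467905691624 0.017363549271677353 far [0.0076 0.099  0.0756] ang -0.015227609127502876 r 0.06364118643661978
 lever -1 89 x -0.013016620788279903 0.01827752834825709 far [ 0.006  -0.0981  0.0762] ang -0.029175887372643497 r 0.06422779038792266
scene face z med -0.0007506702585441958 1311
 module z 0.008627311739125397 [ 0.0281 -0.0726] [0.0374 0.0283] 9
   part -0.09 0.00871264604072198
   part 0.05 None
 end centre None 0
 lever 1 39 x -0.0015319533718826824 0.019413000904330267 far [0.0139 0.0952 0.07  ] ang -0.08216796272059783 r 0.05823483625810205
 lever -1 45 x -0.00038754801576441195 0.01845495731964194 far [ 0.008  -0.1011  0.0706] ang 0.01838487160301878 r 0.05856696023024092
```

View pics/top11.png

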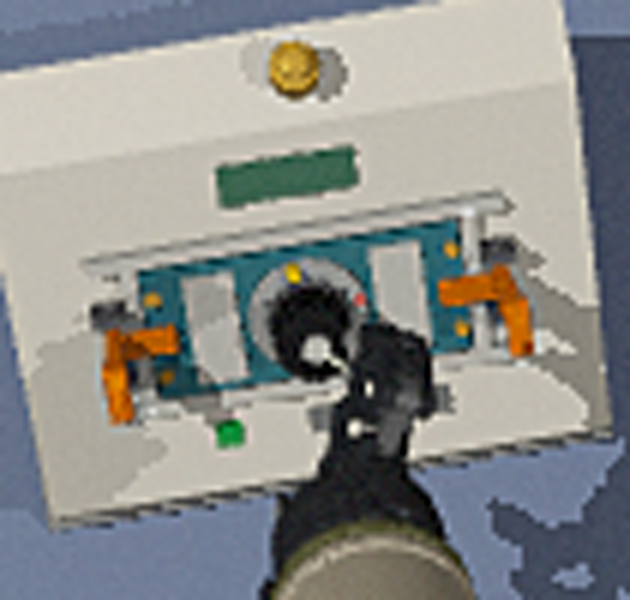

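View pics/scene11.png

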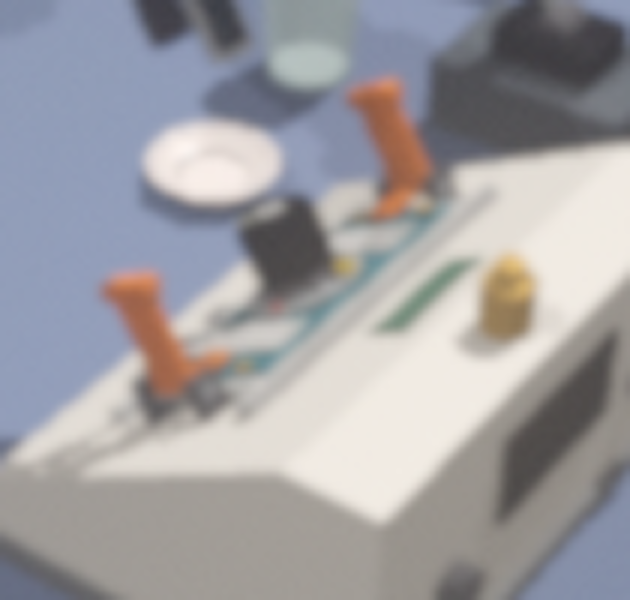

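Checks from the pictures:
- **Knob:** the white line went from 48° to -37°, about 85° clockwise.
- **Collar:** the red mark moved about 29°, so the slip is about 0.97 rad (two clicks).
- **Levers and module:** both levers are upright and the module top is 10 mm out.

Next is the toggle.

```bash
python3 - <<'E'
from h import *
import h
from plan1 import P,marg
from kin import fk,sim
np.set_printoptions(precision=3,suppress=True)
z=np.load("top11.npz");p=z["p"].astype(int);W=cloud(z["d"],"top")
reg=np.zeros(p.shape[:2],bool);reg[170:230,130:185]=1
T=W[reg&(abs(W[...,2]-.05)<.006)];print("supply",cv2.minAreaRect(T[:,:2].astype(np.float32)))
B=W[reg&(abs(W[...,2]-.075)<.006)];print("block",cv2.minAreaRect(B[:,:2].astype(np.float32)))
g=reg&(p[...,1]>p[...,0]+40)&(p[...,1]>p[...,2]+30);v,u=np.nonzero(g);G=W[g];print("ball px",u.mean(),v.mean(),np.median(G,0))
# ray at ball px to z=.125
c=viewer.calibration("top");C=-c["R"].T@c["t"];d=c["R"].T@np.array([(u.mean()-c["cx"])/c["fx"],(v.mean()-c["cy"])/c["fy"],1]);print("ball@.125",C+d*(.125-C[2])/d[2])
zs=np.load("scene11.npz");ps=zs["p"].astype(int);gs=(ps[...,1]>ps[...,0]+35)&(ps[...,1]>ps[...,2]+20);gs[:, :290]=0;gs[:,340:]=0;gs[170:]=0
v,u=np.nonzero(gs);print("scene ball",u.mean(),v.mean(),len(u),np.median(cloud(zs["d"],"scene")[gs],0));c=viewer.calibration("scene");C=-c["R"].T@c["t"];d=c["R"].T@np.array([(u.mean()-c["cx"])/c["fx"],(v.mean()-c["cy"])/c["fy"],1]);print(C+d*(.125-C[2])/d[2])
# beaker
reg[:]=0;reg[230:262,160:190]=1;b=W[reg&(W[...,2]>.06)];print("beaker",np.median(b,0),b.min(0),b.max(0))
q=manip.get_obs()["joint_pos"];p0,R0=fk(q,P)
def Rd(sp,yaw=10.4): 
    a=np.radians(yaw);return Ro.from_matrix(np.array([[np.cos(a),np.sin(a),0],[np.sin(a),-np.cos(a),0],[0,0,-1.]]))*Ro.from_euler('z',sp,degrees=True)
from scipy.spatial.transform import Slerp
ux=np.array([np.cos(np.radians(10.4)),np.sin(np.radians(10.4)),0]);ball=np.array([.441,.351,.118])
for sp in(0,-90):
    Rg=Rd(sp);s=Slerp([0,1],Ro.concatenate([R0,Rg]));w=[]
    a=ball-ux*.055+[0,0,.1]
    w+=[(p0+(a-p0)*i/10,s(i/10)) for i in range(1,11)]
    for t in(ball-ux*.055,ball+ux*.032):
        e=w[-1][0];w+=[(e+(t-e)*i/6,Rg) for i in range(1,7)]
    t=sim(q,w,P,1e-4,sub=4);print(sp,t[10],t[-7],t[-1],marg(t).min(0))
    if sp==-90: rows([(a,Rg.as_matrix(),10)],-1)
E
```

```text
supply ((0.4635694921016693, 0.35578519105911255), (0.12985661625862122, 0.09042805433273315), 10.511348724365234)
block ((0.46342676877975464, 0.35586267709732056), (0.06970763206481934, 0.050298526883125305), 10.548104286193848)
ball px 153.21052631578948 206.49122807017545 [0.44  0.35  0.136]
ball@.125 [0.439 0.353 0.125]
scene ball 302.6216216216216 136.13513513513513 37 [0.444 0.35  0.134]
[0.385 0.397 0.125]
beaker [0.31  0.309 0.086] [0.281 0.048 0.061] [0.417 0.329 1.548]
0 [ 0.031  0.169 -0.904  1.768  0.139  1.271 -2.289] [-0.028  0.294 -0.87   1.885  0.255  1.077 -2.38 ] [-0.082  0.467 -0.802  1.688  0.364  1.143 -2.365] [2.42  0.238 0.566 0.191 1.148 0.592 0.22 ]
-90 [-0.174  0.138 -0.669  1.768  0.089  1.266 -0.676] [-0.207  0.248 -0.655  1.885  0.172  1.064 -0.742] [-0.225  0.415 -0.608  1.688  0.259  1.12  -0.717] [2.375 0.239 0.801 0.191 1.148 0.592 1.858]
[0.027, -0.021, -0.005, 2.9, -0.7, -3.0, -1.0] ,
[0.028, -0.019, -0.004, 2.9, -0.7, -3.0, -1.0] ,
[0.028, -0.018, -0.003, 2.9, -0.7, -3.0, -1.0] ,
[0.029, -0.017, -0.003, 2.9, -0.7, -3.0, -1.0] ,
[0.03, -0.015, -0.002, 2.9, -0.7, -3.0, -1.0] ,
[0.031, -0.014, -0.002, 2.9, -0.7, -3.0, -1.0] ,
[0.032, -0.012, -0.002, 2.9, -0.7, -3.0, -1.0] ,
[0.032, -0.011, -0.002, 2.9, -0.7, -3.0, -1.0] ,
[0.033, -0.009, -0.001, 2.9, -0.7, -3.0, -1.0] ,
[0.033, -0.007, -0.001, 2.9, -0.7, -3.0, -1.0] ,
```

The block centre gives the pivot at (0.4636, 0.3558) with yaw 10.5°, and the off-ball at (0.435, 0.351), which fits the measured (0.439, 0.352). I move to the robot side of the ball, tool down and fingers shut.

Emit:
move_arm(
  deltas=[
    [0.027,-0.021,-0.009,2.9,-0.7,-3,-1],
    [0.028,-0.019,-0.007,2.9,-0.7,-3,-1],
    [0.028,-0.018,-0.003,2.9,-0.7,-3,-1],
    [0.029,-0.017,-0.003,2.9,-0.7,-3,-1],
    [0.03,-0.015,-0.002,2.9,-0.7,-3,-1],
    [0.031,-0.014,-0.002,2.9,-0.7,-3,-1],
    [0.032,-0.012,-0.002,2.9,-0.7,-3,-1],
    [0.032,-0.011,-0.002,2.9,-0.7,-3,-1],
    [0.033,-0.009,-0.001,2.9,-0.7,-3,-1],
    [0.033,-0.007,-0.001,2.9,-0.7,-3,-1],
  ],
)

```text
clock: 18.35
position: [0.3844, 0.3428, 0.222]
ee_rot: [0.642, 0.767, -0.001, 0.001]
ft_force: [0.7, 1.0, 0.2]
grip_width: 0.001
```

```bash
cat >> h.py <<'E'
SC=np.array([.4636,.3558,.072]);SY=np.radians(10.5)
def Rd(sp,yaw=SY):
    return np.array([[np.cos(yaw),np.sin(yaw),0],[np.sin(yaw),-np.cos(yaw),0],[0,0,-1.]])@Ro.from_euler('z',sp,degrees=True).as_matrix()
def toS(p): return (p-SC)@Ro.from_euler('z',SY).as_matrix()
def fromS(p): return Ro.from_euler('z',SY).apply(p)+SC
E
python3 - <<'E'
from h import *
st();o=manip.get_obs();print("S",toS(o["position"]),np.degrees((Ro.from_matrix(Rd(-90)).inv()*Ro.from_quat(o["ee_rot"])).as_rotvec()))
rows([(fromS([-.08,0,.045]),Rd(-90),5)],-1)
E
```

```text
t 18.35 p [0.3844 0.3428 0.222 ] face [-0.0477  0.3348  0.1753] q [-0.1982  0.151  -0.6732  1.7314  0.0998  1.2942 -0.7163] f [0.7225 0.9628 0.1779] fF [ 0.8323  0.8439 -0.2751] tq [-0.0085 -0.0462  0.0213] g 0.0008207358715367258
rot err tool deg [ 23.79   -23.3614 -89.2917]
S [-0.0802  0.0016  0.15  ] [-0.0271 -0.1358  0.3544]
[-0.0, 0.0, 0.021, 0.0, 0.0, -0.1, -1.0] ,
[-0.0, 0.0, 0.021, 0.0, 0.0, -0.1, -1.0] ,
[-0.0, 0.0, 0.021, 0.0, 0.0, -0.1, -1.0] ,
[-0.0, 0.0, 0.021, 0.0, 0.0, -0.1, -1.0] ,
[-0.0, 0.0, 0.021, 0.0, 0.0, -0.1, -1.0] ,
```

Emit:
move_arm(
  deltas=[
    [0,0,0.021,0,0,0,-1],
    [0,0,0.021,0,0,0,-1],
    [0,0,0.021,0,0,0,-1],
    [0,0,0.021,0,0,0,-1],
    [0,0,0.021,0,0,0,-1],
    [0,0,0,0,0,0,-1],
  ],
)

```text
clock: 19.1
position: [0.3841, 0.3409, 0.1159]
ee_rot: [0.642, 0.766, -0.001, 0.001]
ft_force: [0.4, 0.5, -0.7]
grip_width: -0.0
```

```bash
cat > s.py <<'E'
from h import *
import sys
o=manip.get_obs();print("t",o["clock"],"S",toS(o["position"]).round(4),"F",(o["ft_force"]@Ro.from_euler('z',SY).as_matrix()).round(2),"q",o["joint_pos"].round(2))
if len(sys.argv)>1:
    for n in("top","scene"):
        p,d=viewer.camera(n);np.savez(n+sys.argv[1]+".npz",p=p,d=d);x,y=(proj(SC[None],n)[0]-[45,40]).astype(int)
        cv2.imwrite(f"pics/s_{n}{sys.argv[1]}.png",cv2.resize(p[y:y+80,x:x+90,::-1],(675,600),interpolation=cv2.INTER_CUBIC))
E
python3 s.py 12
```

```text
t 19.1 S [-0.0809 -0.0002  0.0439] F [ 0.5   0.37 -0.72] q [-0.23  0.26 -0.66  1.86  0.18  1.09 -0.78]
```

View pics/s_scene12.png

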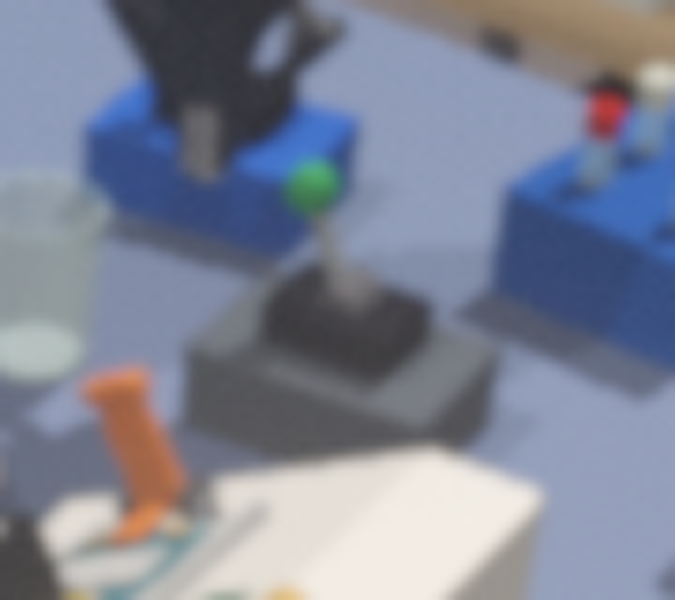

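The shut fingertip at (205,165) is on the robot side of the green ball at (313,188), at the ball's height. I push away from the robot.

Emit:
move_arm(
  deltas=[
    [0,0.012,0,0,0,0,-1],
    [0,0.01,0,0,0,0,-1],
    [0,0.01,0,0,0,0,-1],
    [0,0.01,0,0,0,0,-1],
    [0,0.01,0,0,0,0,-1],
    [0,0.01,0,0,0,0,-1],
    [0,0.01,0,0,0,0,-1],
    [0,0.006,0,0,0,0,-1],
    [0,0.003,0,0,0,0,-1],
    [0,0,0,0,0,0,-1],
  ],
)

```text
clock: 20.45
position: [0.4652, 0.3557, 0.1185]
ee_rot: [0.642, 0.766, 0.001, 0.002]
ft_force: [0.3, 0.5, 0.1]
grip_width: -0.002
```

```bash
python3 s.py 13
```

```text
t 20.45 S [ 0.0016 -0.0004  0.0465] F [0.43 0.47 0.09] q [-0.24  0.4  -0.61  1.68  0.25  1.14 -0.74]
```

View pics/s_scene13.png

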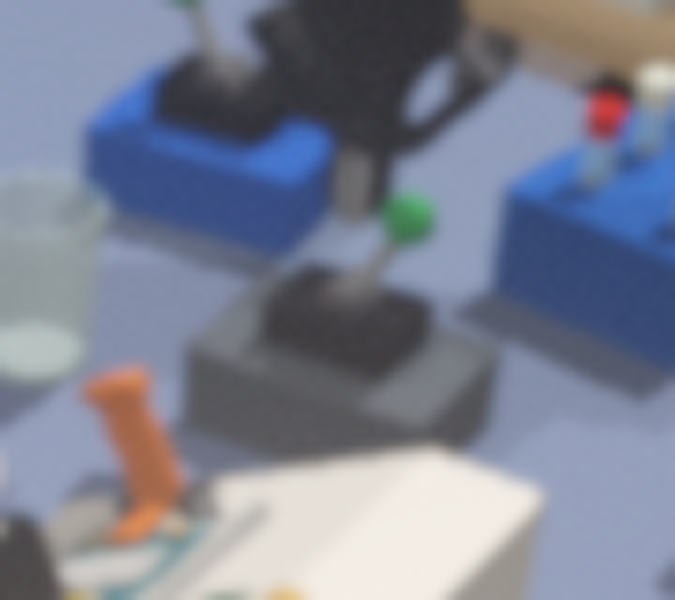

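The ball has swung over to (410,217). I press on in 2 mm steps until the stop pushes back.

Emit:
move_arm(
  deltas=[
    [0,0.002,0,0,0,0,-1],
    [0,0.002,0,0,0,0,-1],
    [0,0,0,0,0,0,-1],
  ],
)

```text
clock: 20.92
position: [0.4687, 0.3564, 0.1185]
ee_rot: [0.642, 0.766, 0.001, 0.002]
ft_force: [-3.0, -1.2, 0.3]
grip_width: -0.001
```

```bash
python3 s.py
```

```text
t 20.925 S [ 0.0051 -0.0003  0.0465] F [-3.16 -0.62  0.31] q [-0.24  0.41 -0.61  1.67  0.25  1.14 -0.74]
```

Emit:
move_arm(
  deltas=[
    [0,0.002,0,0,0,0,-1],
    [0,0,0,0,0,0,-1],
  ],
)

```text
clock: 21.18
position: [0.4691, 0.3565, 0.1182]
ee_rot: [0.642, 0.767, -0.001, 0.001]
ft_force: [-10.3, -3.4, 5.0]
grip_width: -0.004
```

```bash
python3 s.py
```

```text
t 21.175 S [ 0.0056 -0.0003  0.0462] F [-10.69  -1.43   5.05] q [-0.24  0.41 -0.61  1.67  0.26  1.15 -0.74]
```

Position is held while the force climbs to 10.7 N, so the toggle is on its stop. I retreat back and up.

Emit:
move_arm(
  deltas=[
    [0,-0.015,0,0,0,0,-1],
    [0,-0.02,0,0,0,0,-1],
    [0,-0.03,-0.02,0,0,0,-1],
    [0,-0.02,-0.05,0,0,0,-1],
    [0,0,-0.05,0,0,0,-1],
    [0,0,0,0,0,0,-1],
  ],
)

```text
clock: 21.92
position: [0.3877, 0.3435, 0.2424]
ee_rot: [0.642, 0.766, 0.005, 0.003]
ft_force: [-0.6, 0.2, -0.6]
grip_width: 0.0
```

```bash
python3 s.py 14; python3 fit.py 14; python3 - <<'E'
from h import *
a=np.load("top0.npz");b=np.load("top14.npz")
W=cloud(b["d"],"top");p=b["p"].astype(int);reg=np.zeros(p.shape[:2],bool);reg[165:235,130:190]=1
g=reg&(p[...,1]>p[...,0]+40)&(p[...,1]>p[...,2]+30);print("ball S",np.median(toS(W[g]),0),g.sum())
df=(np.abs(a["p"].astype(int)-b["p"]).max(-1)>40).astype(np.uint8)*255
cv2.imwrite("pics/last.png",np.hstack([b["p"][:,:,::-1][:380,:],]))
E
```

```text
t 21.925 S [-0.0768  0.0018  0.1704] F [-0.54  0.35 -0.59] q [-0.19  0.14 -0.68  1.7   0.09  1.32 -0.71]
top face z med 0.0003960315795837805 2780
 module z 0.01014144218369579 [-0.0597 -0.0811] [0.0393 0.0815] 409
   part -0.09 0.010327761700527915
   part 0.05 0.0100871759572211
 knob 132 [-0.0178 -0.0192  0.0318] [0.0226 0.0192 0.0604] [0.0541 0.0545 0.0552 0.0561 0.0572]
 end centre [0.0023 0.0007 0.0574] 34
 lever 1 79 x -0.010220185747333462 0.01777083205324939 far [0.0015 0.0991 0.0767] ang -0.013594745029699987 r 0.06465962724361987
 lever -1 89 x -0.01040736873082437 0.016037462405185426 far [ 0.0026 -0.0997  0.0764] ang -0.0045102648895905375 r 0.0644367145858534
scene face z med -0.0007176476586197424 1338
 module z 0.009017135702122269 [ 0.0309 -0.0714] [0.037  0.0254] 10
   part -0.09 0.00872019875736425
   part 0.05 None
 knob 1 [ 0.0124 -0.0165  0.0471] [ 0.0124 -0.0165  0.0471] [0.0471]
 end centre [ 0.0124 -0.0165  0.0471] 1
 lever 1 66 x -0.003024803278426822 0.018135258651355898 far [0.0085 0.0981 0.0701] ang -0.03327964808754453 r 0.058083307949524425
 lever -1 71 x -0.004853357893583942 0.017732398537053 far [ 0.0046 -0.1007  0.0711] ang 0.011039865816487394 r 0.059138561042044076
ball S [ 0.02790137 -0.00137717  0.061698  ] 58
```

View pics/last.png

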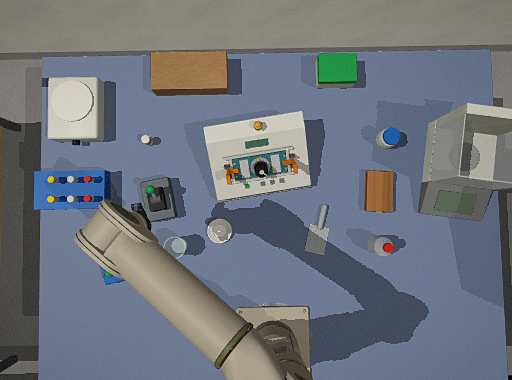

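View pics/s_scene14.png

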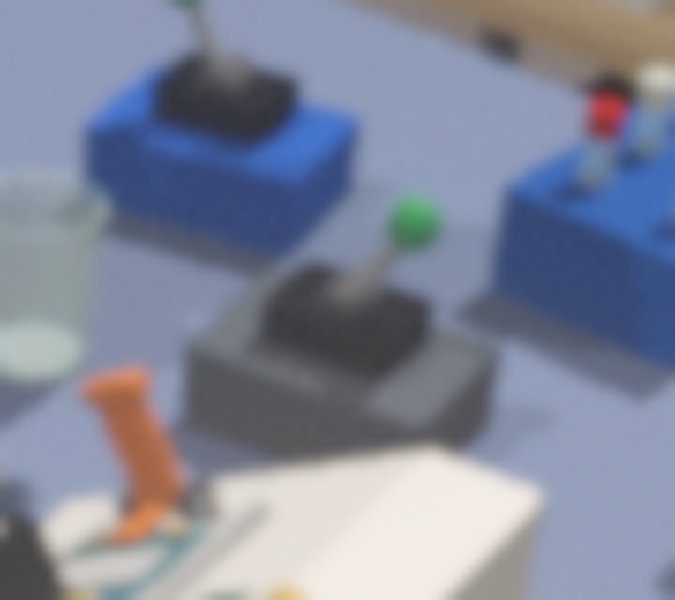

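The ball is 28 mm beyond the pivot (the on stop is 28.8 mm), the levers and module are in, and every bystander is at its starting pixel, e.g. the beaker at (176,246), dish (219,231) and weight (258,125). The arm is clear, so I hand in.

```bash
python3 -c "
from workcell import manip
print(manip.hand_in())"
```

```text
the job is handed in; nothing more can be done
None
```

The module is back in service and the job is handed in at about 22 s of the 58 s. No verdict was reported, so the checks below are my own measurements.

- **Levers and module:** I pushed both levers inward until they stopped, with 16 N on the right and about 10 N on the left. In the last picture both read within about 0.03 rad of fully inward, and the module top is 10.1 mm out from the face (home is 10 mm).
- **Knob and clutch:** I turned the knob 84° clockwise. The moment rose from 0.04 to 0.33 N·m after about 30°. By the marks, the collar turned about 29° and stopped, and the white line turned about 85°. That is about 0.95 rad of slip, or two clicks. I inferred the clicks from the moment and the marks, and did not see the plunger move.
- **Toggle:** I pushed it over until its stop pushed back at 10.7 N. The ball now sits 28 mm beyond the pivot, and the on stop is at 28.8 mm.
- **Bystanders:** all look unmoved in the last top view, and the arm touches nothing.

**What went wrong:** the first descent at the left lever fell short because the moves were rate-limited. The retry then took joint 3 to -1.467 rad, just inside its -1.47 limit. I fitted a kinematic model to the recorded states and used it to untwist the arm. One scene-camera estimate of the ball, from a colour mask and projection, disagreed with the others; I dropped it in favour of depth and the top view.

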